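Set up an out-of-round craft roller for sanding

ROBOT

A 7-joint arm with a two-finger parallel gripper is mounted at the origin on a cart in front of the work surface, level with it; the furniture and walls round the work are solid. World frame = base frame: x ahead of the robot, y to its left, z up, the work surface at z = 0. Lengths are in m, angles in degrees, forces in N, time in s.
With the tool pointing down it reaches from about 0.425 to 0.975 m from the base axis. Payload 16.7 kg.
Tool frame: the origin (TCP) lies midway between the tips of the shut fingers; the grasp point (between the pads) lies grasp_offset behind it (grasp_offset is the distance from the TCP to the grasp point, in m); z points along the fingers, x is the direction in which the jaws open and shut, and the axes are right-handed (so a half turn about z gives the same grasp; the last joint's range is limited). The gripper opens to 85 mm and grips with 20 to 120 N. Pads are 22 mm wide; open, the fingers measure 114 mm over their backs; the gripper's body (76 mm by 85 mm) begins 54 mm behind the grasp point. The pads swing forward as they close: fully open they stand 13 mm farther back than shut.
Start: joints at [65.632, 24.414, 4.234, 92.017, -1.954, 63.644, -3.845], TCP at [0.184, -0.649, 0.231] pointing down, gripper open.
Joint ranges: [-163.25, 163.25], [-28.42, 122.38], [-70.27, 78.77], [12.13, 141.07], [-58.53, 238.53], [9.26, 117.41], [-156.51, 156.51]. Speed limits (degrees/s): [108.29, 108.29, 136.94, 136.94, 172.46, 172.46, 172.46].

INTERFACE

Orientations are given as [roll, pitch, yaw] about the fixed x, y, z axes, in that order (R = Rz(yaw) Ry(pitch) Rx(roll)).
In Python, from workcell import * gives the robot as it stands.
- The arm moves only by the shell command python3 -m handwheel 'ROWS' [OPENING] [FORCE]. ROWS is JSON, a list of rows, each an object of numbers: "dx", "dy", "dz": the shift along the tool's x, y, z in m; "rx", "ry", "rz": the turn, a rotation vector about the tool's x, y, z in degrees. In form: [{"dx": .., "dy": .., "dz": .., "rx": .., "ry": .., "rz": ..}, ...]. A call has 1 to 20 rows; each row is the pose to reach, as a shift and turn from the pose measured when the call began, along the tool's axes at that moment; what a row does not reach only later rows make up. A row lasts 1/8 s, in which the tool goes at most 62.5 mm and 10.7 degrees, less where a joint would pass 70% of its speed; a pose out of reach is approached as far as the arm can. A call with a gripper value outside its range is refused whole. OPENING is the closure, from 0 (fully open) to 1 (shut), set as the call begins (- or left out, the last holds). The fingers move at their own pace and stop on an object; FORCE is the grip in N (left out, the last holds). Time passes only in rows, so rows that repeat a pose let the fingers close. It gives the time, the measured TCP pose, the force and the opening at its end, in the units of the state.
- read_state(): the state, without advancing time (a new reading comes with each control period).
- grab_frame(name): name is "side" or "top"; returns a dict with "pixels" (384x512x3 uint8, red, green, blue), "range_z" (384x512 float32, m along the optical axis (not along the pixel's ray), 0 where there is no reading), "mtx" (3x3 intrinsics, pixels), "origin" and "orientation" of the camera in the world. Camera axes: x right, y up, looking along -z (the intrinsics and any distortion apply to the point x, -y, -z); pixel columns grow to the right and rows downward; lengths in m; the calibration is good to about 2 mm. A picture is of the moment at which its call begins.
- sign_off(): hands the job in, once; it reports no verdict.
The state is a dict: "clock": time; "joint_pos": joint angles; "joint_velocities": joint speeds; "effort": joint torques, N m; "eef_pos": TCP position; "tool_rot": TCP orientation; "force": force on the tool from outside, world axes, zero at the start; "wrist_torque": the same for the moment, N m; "gripper_width": opening from 0.0 (shut) to 1.0 (fully open).
Only numpy, scipy, OpenCV 4.12 (cv2) and the standard library are available. Lean on these libraries where they do the work, as an engineer would, in place of code of your own. Each camera call takes 0.05 s, during which the arm holds its last target. There are 200 camera calls.

TASK

Get the out-of-round wooden roller ready for sanding: turning it by its blue knob and watching the sprung plunger, find its high spot, then its low spot to see the whole swing, then bring it back and park it with the high spot against the plunger, so that the plunger is pushed out as far as it goes. Hang every sanding board that is there by its two holes on the pair of pins of its own colour, and slide the yellow dust dish along the table, without lifting it, until it stands wholly on the round pad. Leave the other things on the table where they are.

Things in the scene. Friction and masses are not known exactly. Their poses are not given: they have to be found in the camera images.
- stand: Grey bench-centre stand, fixed, foot 200 x 84 x 14 mm from x = -145 to +55 mm in its frame (y +-42 mm). Origin: on the table under the upright axis on which the roller turns. A column at +x carries an arm over the roller (arm and bush reach 124 mm above the table); the plunger lies on the -x side in a dark block 76 mm high.
- roller: Wooden roller, 64 mm across, 62 mm long, upright between the stand's centres; turns about its vertical z axis without limit, either way, and stays where left (0.07 N m friction). Bored 8 mm off-centre: one high spot, and a low spot half a turn from it. Origin on the axis, 36 mm above the table. It turns with the blue knob clamped on its shaft above the arm.
- knob_grip (a point): Middle of the blue bar knob, on the roller's axis, 147 mm above the table: bar 50 mm long (this point's x axis, white dot at its +x end), 14 mm wide (its y), 32 mm high (131 to 163 mm above the table). Grip it from above across its 14 mm width. Clamped to the roller at any angle, different in each start, so the bar does not show where the high spot is.
- plunger (a joint): Travel (m) of the horizontal sprung plunger whose ball rests against the roller's side, on the stand's -x side. It grows as the roller pushes the plunger out, away from the axis: about 0.002 at the roller's low spot, about 0.018 at its high spot. A spring of 1.3 to 2.7 N keeps it against the roller.
- plunger_flag (a point): Centre of the red disc (34 mm across, 5 mm thick) on the plunger's outer end, 62 mm above the table; it moves with the plunger, outwards (stand's -x) as the reading grows, over a white plate with black bars 6 mm apart.
- rack: Fixed wooden rack, 262 mm wide (its y), foot 70 mm deep, 12 mm high; a bar at its top (161 mm above the table) carries three pairs of steel pins pointing to its -x, each with a coloured plate behind. Origin: on the table under the middle.
- slots: Fixed plywood stand, 170 x 100 mm, base 10 mm thick, with three upright slots across its x axis, 56 mm apart (x = -56, 0, +56 mm); slot walls reach 50 mm above the table. The boards stand in it at the start. Origin: on the table under the middle.
- dish: Yellow round open metal dust dish, 104 mm across the rim, 94 mm across the foot, 24 mm high, walls and bottom 4 mm, 0.15 kg, standing flat. Origin: centre of its underside.
- pad: Round cork pad on the table, 144 mm across with a green middle, practically flush with the table (1.6 mm; things slide onto it without a step), fixed. Origin: its centre.
- board_red: Sanding board with a red upper edge: plywood plate 72 mm wide (its y), 130 mm high (its z), 8 mm thick (its x), 60 g, two through holes of 11.5 mm, 40 mm apart (y = +-20 mm), 85 mm above its lower edge. Origin: middle of its lower edge. Stands upright in a slot at the start; pinch its upper edge from above across the 8 mm. Absent in some starts.
- holes_red (a point): Midpoint between the two holes of the red board, in its mid-plane, 85 mm above its lower edge (moves with the board; axes as the board).
- pins_red (a point): Midpoint between the two pins with the red plate behind, half way along them; axes as the rack. Pins 6 mm thick, 40 mm apart (y +-20 mm), rising 8 degrees towards their rounded tips; tips 20 mm to -x of this point (and 3 mm higher), coloured plate 16 mm to +x. 153 mm above the table.
- board_yellow: Sanding board with a yellow upper edge: plywood plate 72 mm wide (its y), 130 mm high (its z), 8 mm thick (its x), 60 g, two through holes of 11.5 mm, 40 mm apart (y = +-20 mm), 85 mm above its lower edge. Origin: middle of its lower edge. Stands upright in a slot at the start; pinch its upper edge from above across the 8 mm. Absent in some starts.
- holes_yellow (a point): Midpoint between the two holes of the yellow board, in its mid-plane, 85 mm above its lower edge (moves with the board; axes as the board).
- pins_yellow (a point): Midpoint between the two pins with the yellow plate behind, half way along them; axes as the rack. Pins 6 mm thick, 40 mm apart (y +-20 mm), rising 8 degrees towards their rounded tips; tips 20 mm to -x of this point (and 3 mm higher), coloured plate 16 mm to +x. 153 mm above the table.
- board_blue: Sanding board with a blue upper edge: plywood plate 72 mm wide (its y), 130 mm high (its z), 8 mm thick (its x), 60 g, two through holes of 11.5 mm, 40 mm apart (y = +-20 mm), 85 mm above its lower edge. Origin: middle of its lower edge. Stands upright in a slot at the start; pinch its upper edge from above across the 8 mm. Absent in some starts.
- holes_blue (a point): Midpoint between the two holes of the blue board, in its mid-plane, 85 mm above its lower edge (moves with the board; axes as the board).
- pins_blue (a point): Midpoint between the two pins with the blue plate behind, half way along them; axes as the rack. Pins 6 mm thick, 40 mm apart (y +-20 mm), rising 8 degrees towards their rounded tips; tips 20 mm to -x of this point (and 3 mm higher), coloured plate 16 mm to +x. 153 mm above the table.
- crochet_ball: White ball of crochet cotton, about 85 mm across and 79 mm high, behind the roller stand; a bystander.
- gold_thread_cone: Cone of gold thread, 62 mm across and 150 mm high, at the back; a bystander.
- scissors_mint: Mint-green craft scissors, 141 mm long, lying flat at the left front; a bystander.
- lizard_white: Pink and white bead lizard, 210 mm long, lying flat at the far left front; a bystander.
- washi_yellow: Small yellow tape roll, 41 mm across and 15 mm high, lying flat in front of the rack; a bystander.

How it is judged:
By the outcome, as a careful person would: the job done as asked, in the order asked, and still so for the second after the job is handed in, with the robot touching nothing.
Of board_red, board_yellow, board_blue only 2 to 3 are there at a start; the rules pass over those that are not, and their reading is None.
At some moment in a run one of dish may be knocked a few centimetres aside while the robot is not near it.
It also fails if it takes over 210 s, if anything falls off the work surface, if the arm or the gripper's body presses on something with over 40 N, if the wrist force passes 120 N, or if a joint passes its speed limit or range.

## Working session

There is one attempt and no reset: what is moved stays moved. The work goes in short steps, Python scripts to look and compute and a shell command to move; the robot and the scene stay as the last step left them, time stands still between calls to the robot, and variables do not carry over. Pictures are saved under pics/ and viewed, about 12 in all and at most 16, crops included, and the job is handed in when it is done.

```bash
mkdir -p pics; ls; cat > h.py <<'E'
from workcell import *
import numpy as np, cv2
from scipy.spatial.transform import Rotation as R
def rot(o):
    o=np.array(o,float)
    if o.shape==(3,3): return o
    if o.size==4: return R.from_quat(o).as_matrix()
    return R.from_euler('xyz',o,degrees=True).as_matrix()
def cloud(f):
    "world xyz per pixel"
    K=np.array(f['mtx']);z=f['range_z'];v,u=np.mgrid[:z.shape[0],:z.shape[1]]
    p=np.stack([(u-K[0,2])/K[0,0]*z,-(v-K[1,2])/K[1,1]*z,-z],-1)
    return p@rot(f['orientation']).T+np.array(f['origin'])
def save(f,n,crop=None,s=1):
    im=f['pixels'][:,:,::-1]
    if crop: im=im[crop[1]:crop[3],crop[0]:crop[2]]
    cv2.imwrite('pics/'+n,cv2.resize(im,None,fx=s,fy=s,interpolation=cv2.INTER_CUBIC))
E
python3 - <<'E'
from h import *
s=read_state();print(s)
for n in('side','top'):
    f=grab_frame(n);save(f,n+'0.png',s=1.5);print(n,f['mtx'],f['origin'],f['orientation'],[k for k in f]); np.save(n+'0.npy',f,allow_pickle=True)
E
```

```text
pics
{'clock': 0.0, 'joint_pos': array([65.63108204, 24.44959404,  4.2323372 , 92.05228429, -1.95407361,
       63.64405999, -3.84509361]), 'joint_velocities': array([-0.05973895, -0.00672785, -0.04012623,  0.01153739,  0.0151991 ,
       -0.05667822, -0.06414463]), 'effort': array([-1.83290111e-03, -9.49806046e+01,  3.75975341e+00, -4.63520837e+01,
        1.92514103e-02,  1.04476773e-02,  7.12482438e-05]), 'eef_pos': array([ 0.18367595, -0.6491017 ,  0.23061145]), 'tool_rot': array([ 1.79994413e+02,  7.35355378e-02, -7.42002124e+01]), 'force': array([-0.55168935,  0.09266191,  0.09452593]), 'wrist_torque': array([-9.18300385e-03, -1.12134643e-02,  7.41465344e-05]), 'gripper_width': 1.0005627712893304}
side [[487.40026254   0.         260.74211434]
 [  0.         487.40026254 190.76969932]
 [  0.           0.           1.        ]] [0.16254143 1.33238558 0.84151053] [  61.87192347   -0.23989138 -161.95836208] ['pixels', 'range_z', 'mtx', 'origin', 'orientation']
top [[448.76545922   0.         251.31620776]
 [  0.         448.76545922 203.20671711]
 [  0.           0.           1.        ]] [-0.15104357  0.14807855  1.67602751] [  25.75163256    0.19536207 -101.25442655] ['pixels', 'range_z', 'mtx', 'origin', 'orientation']
```

View pics/side0.png

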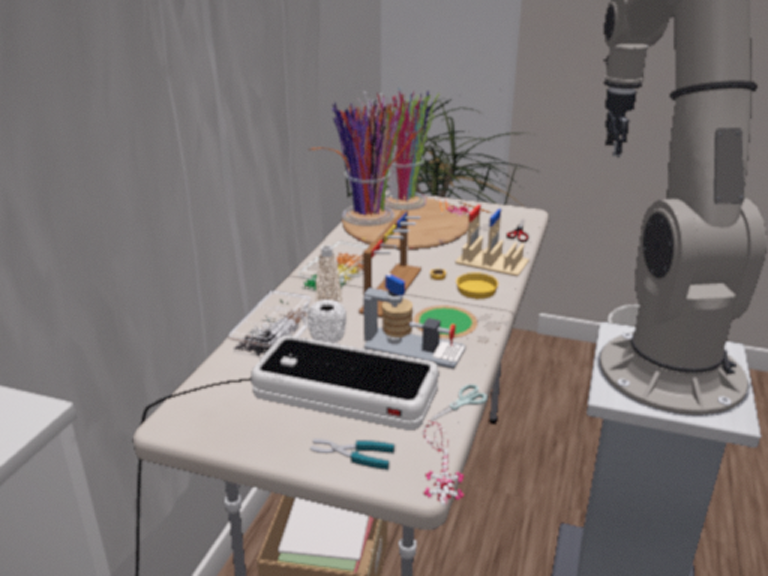

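View pics/top0.png

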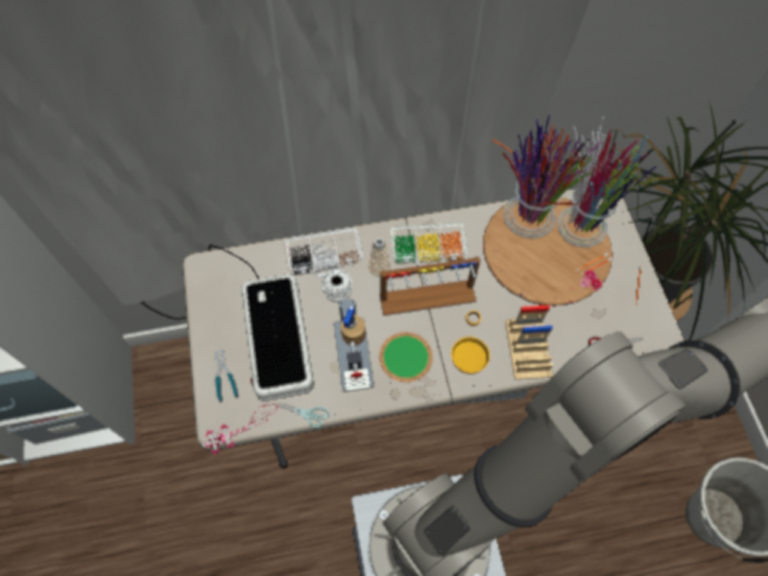

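The side view shows the red and blue boards in the slots (around 475,215 and 493,222), with the third slot empty. The dish is at (477,285), the pad at (445,320), the knob at (395,287) and the red flag at (452,330). In the top view the dish is at (470,355), the pad at (405,357), the rack at (430,287), the stand at (352,350) and the boards at (533,313) and (533,330).

```bash
cat >> h.py <<'E'
def masks(f):
    h=cv2.cvtColor(f['pixels'],cv2.COLOR_RGB2HSV).astype(int);H,S,V=h[...,0],h[...,1],h[...,2]
    ok=(S>120)&(V>50)
    return {'red':ok&((H<6)|(H>172)),'yellow':ok&(H>18)&(H<34),'blue':ok&(H>98)&(H<125),'green':ok&(H>45)&(H<85)}
def blobs(f,amin=8,box=(.35,1.1,-.6,.5)):
    P=cloud(f);out=[]
    for c,m in masks(f).items():
        m=m&(f['range_z']>0)&(P[...,0]>box[0])&(P[...,0]<box[1])&(P[...,1]>box[2])&(P[...,1]<box[3])&(P[...,2]<.3)
        n,l,st,ce=cv2.connectedComponentsWithStats(m.astype(np.uint8))
        for i in range(1,n):
            if st[i,4]>=amin:
                q=P[l==i]; out.append((c,st[i,4],ce[i].round(1),q.mean(0).round(4),q.min(0).round(3),q.max(0).round(3),l==i))
    return out
E
python3 - <<'E'
from h import *
for n in('side','top'):
    f=np.load(n+'0.npy',allow_pickle=True).item();print(n)
    for b in blobs(f): print(*b[:6])
    P=cloud(f)
    # table z, wooden tops
    z=P[...,2];print('table z',np.median(z[(abs(z)<.03)&(P[...,0]>.5)&(P[...,0]<.9)&(abs(P[...,1])<.4)]))
    save(f,n+'c.png',(230,100,365,250) if n=='side' else (200,140,390,280),5.2 if n=='side' else 4.2)
E
```

```text
side
red 85 [268.9  95.6] [ 0.7372 -0.5484  0.2374] [ 0.695 -0.599  0.167] [ 0.768 -0.477  0.284]
red 88 [245.4 104.3] [ 0.8083 -0.4581  0.2206] [ 0.79  -0.495  0.171] [ 0.828 -0.405  0.279]
red 23 [241.5 113.6] [ 0.8178 -0.4368  0.1871] [ 0.81  -0.496  0.159] [ 0.837 -0.414  0.221]
red 10 [256.1 112.5] [ 0.7723 -0.487   0.1805] [ 0.763 -0.497  0.168] [ 0.777 -0.479  0.189]
red 15 [265.7 115. ] [ 0.7636 -0.5914  0.1361] [ 0.758 -0.599  0.119] [ 0.769 -0.585  0.149]
red 53 [244.2 132.2] [ 0.8139 -0.4559  0.1001] [ 0.802 -0.489  0.055] [ 0.824 -0.432  0.146]
red 44 [315.9 141.9] [ 0.4938 -0.3722  0.132 ] [ 0.487 -0.411  0.116] [ 0.5   -0.341  0.143]
red 11 [308.5 139.1] [ 0.5682 -0.5865  0.0515] [ 0.56  -0.598  0.044] [ 0.579 -0.579  0.057]
red 18 [345.1 154.6] [ 0.4047 -0.5713  0.0085] [ 0.392 -0.593  0.001] [ 0.418 -0.546  0.014]
red 24 [250.6 164.5] [ 0.6471 -0.0563  0.1546] [ 0.644 -0.091  0.144] [ 0.65  -0.027  0.163]
red 20 [301.  221.1] [0.4331 0.0985 0.066 ] [0.431 0.087 0.049] [0.435 0.111 0.079]
red 22 [262.4 274.2] [0.4713 0.3596 0.0486] [0.462 0.356 0.042] [0.482 0.363 0.05
[... 2360 characters left out ...]
 -0.153  0.055]
yellow 44 [287.  179.1] [ 0.6428 -0.1452  0.1565] [ 0.638 -0.18   0.148] [ 0.652 -0.11   0.166]
yellow 478 [313.  236.3] [ 0.4478 -0.2159  0.007 ] [ 0.391 -0.262 -0.008] [ 0.494 -0.163  0.031]
blue 11 [308.6 176.5] [ 0.6367 -0.2292  0.1581] [ 0.634 -0.241  0.15 ] [ 0.64  -0.214  0.163]
blue 50 [232.1 211. ] [0.5502 0.0867 0.1587] [0.531 0.073 0.127] [0.569 0.1   0.17 ]
blue 52 [358.2 219.1] [ 0.4347 -0.3708  0.1371] [ 0.427 -0.404  0.126] [ 0.443 -0.336  0.15 ]
green 103 [269.9 163.2] [ 0.8099 -0.119   0.0102] [ 0.783 -0.142 -0.011] [ 0.845 -0.09   0.023]
green 568 [270.2 237.4] [ 0.4789 -0.0484  0.001 ] [ 0.424 -0.103 -0.011] [0.534 0.006 0.014]
table z 0.0006750607417342902
```

View pics/topc.png

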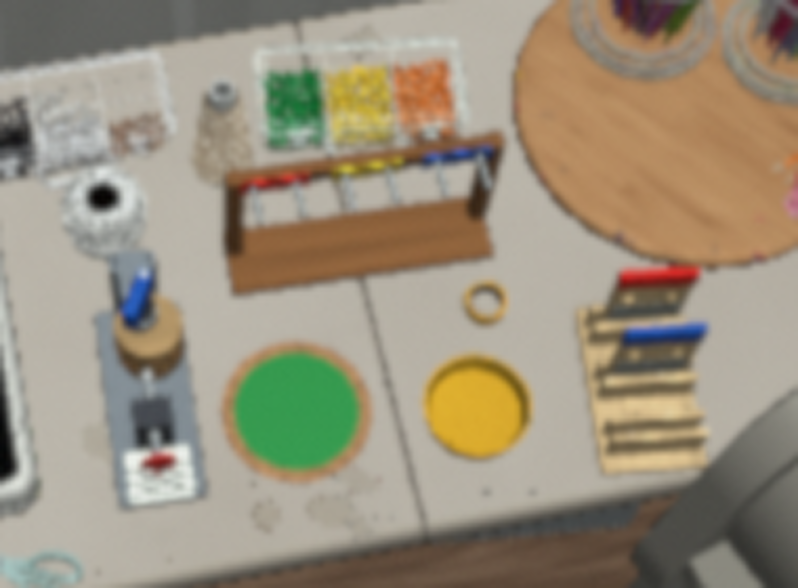

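View pics/sidec.png

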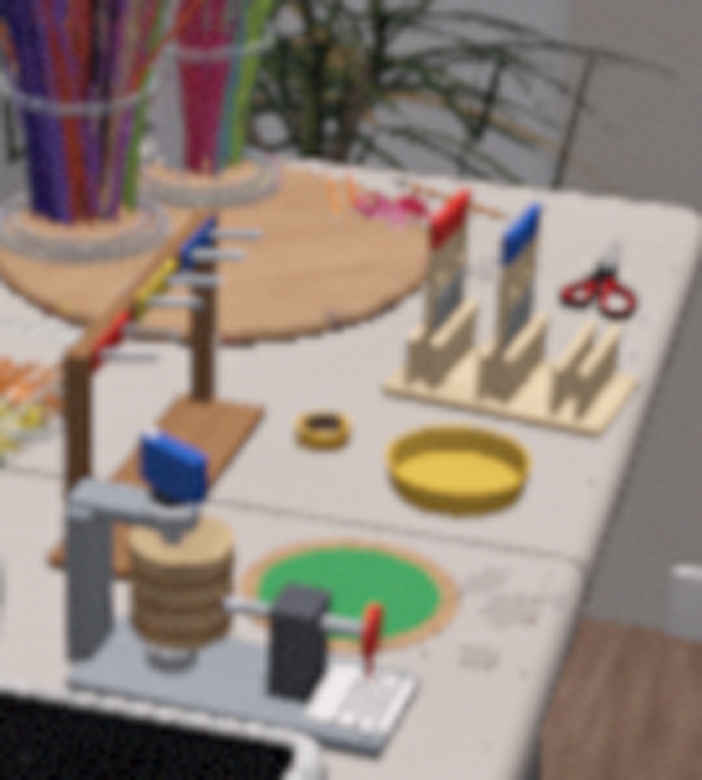

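The top crop shows the knob bar near vertical at (138,295), the flag at (158,462), the pin plates red, yellow and blue from left to right, the tape roll at (485,302), and two boards with the front slot empty. The side crop confirms the board holes face the rack pins and that there are only red and blue boards.

```bash
cat >> h.py <<'E'
def cast(f,uv,z):
    K=np.array(f['mtx']);uv=np.atleast_2d(uv).astype(float)
    d=np.c_[(uv[:,0]-K[0,2])/K[0,0],-(uv[:,1]-K[1,2])/K[1,1],-np.ones(len(uv))]@rot(f['orientation']).T
    o=np.array(f['origin']);return o+d*((z-o[2])/d[:,2])[:,None]
def rect(xy):
    r=cv2.minAreaRect((xy*1000).astype(np.float32));return np.round(r[0],1),np.round(r[1],1),round(r[2],1)
E
python3 - <<'E'
from h import *
import workcell;print([k for k in dir(workcell) if k[0]!='_'],getattr(workcell,'grasp_offset',None))
F={n:np.load(n+'0.npy',allow_pickle=True).item() for n in('side','top')}
for n,f in F.items():
    P=cloud(f);X,Y,Z=P[...,0],P[...,1],P[...,2];print(n)
    def reg(name,m,z):
        m=cv2.morphologyEx(m.astype(np.uint8),cv2.MORPH_OPEN,np.ones((2,2)))>0
        k,l,st,_=cv2.connectedComponentsWithStats(m.astype(np.uint8));
        if k<2: return print(name,'none')
        v,u=np.nonzero(l==1+st[1:,4].argmax());q=cast(f,np.c_[u,v],z)[:,:2]
        c=q-q.mean(0);w,V=np.linalg.eigh(c.T@c);a=np.degrees(np.arctan2(V[1,1],V[0,1]))
        print(name,len(u),'rect',*rect(q),'mean',q.mean(0).round(4),'pca',round(a,1),'z',np.median(P[v,u,2]).round(4))
    M=masks(f)
    reg('knob top',M['blue']&(Y>.04)&(Y<.13)&(Z>.155 if n=='top' else Z>.12),.163)
    reg('redboard',M['red']&(X>.47)&(X<.52)&(Y<-.33)&(Y>-.43)&(Z>.1),.14)
    reg('blueboard',M['blue']&(X>.42)&(X<.46)&(Y<-.33)&(Y>-.43)&(Z>.1),.14)
    reg('dish',M['yellow']&(X<.51)&(Y>-.3)&(Y<-.1),.02)
    reg('pad',M['green']&(X<.55)&(Y<.03),.0016)
    reg('rackfoot',(Z>.007)&(Z<.022)&(X>.56)&(X<.68)&(Y>-.32)&(Y<.02)&(f['pixels'][...,0].astype(int)-f['pixels'][...,2]>40),.012)
    reg('racktop',(Z>.148)&(Z<.175)&(X>.62)&(X<.69)&(Y>-.32)&(Y<.02),.161)
    for c in('red','yellow','blue'):reg('plate '+c,M[c]&(Z>.14)&(Z<.175)&(X>.62)&(X<.68)&(Y>-.3)&(Y<.0),.157)
    reg('slots',(Z>.004)&(Z<.07)&(X>.36)&(X<.58)&(Y<-.3)&(Y>-.46)&(f['pixels'][...,0].astype(int)-f['pixels'][...,2]>25),.01)
    reg('standfoot',(Z>.008)&(Z<.022)&(X>.38)&(X<.63)&(Y<.17)&(Y>.03),.014)
    reg('flag',M['red']&(X>.4)&(X<.46)&(Y>.07)&(Y<.13),.062)
    reg('washi',(Z>.008)&(Z<.022)&(X>.5)&(X<.6)&(Y>-.3)&(Y<-.17)&M['yellow'],.015)
E
```

```text
['IKError', 'grab_frame', 'grasp_offset', 'read_state', 'sign_off'] 0.0187
side
knob top 105 rect [544.5 119.3] [29.7 69.1] 18.2 mean [0.5436 0.1223] pca 118.4 z 0.1479
redboard 43 rect [ 485.6 -349.4] [19.4 93.1] 4.9 mean [ 0.4844 -0.346 ] pca 91.1 z 0.1239
blueboard 27 rect [ 431.3 -336.6] [71.7 13.2] 81.0 mean [ 0.4311 -0.3365] pca 87.6 z 0.1263
dish 351 rect [ 438.7 -195.7] [ 90.2 123.1] 13.4 mean [ 0.4387 -0.1944] pca 101.5 z 0.0078
pad 252 rect [474.3 -53.1] [ 76.2 107.8] 82.1 mean [ 0.4712 -0.0541] pca 169.9 z 0.0023
rackfoot 170 rect [ 628.4 -205.6] [115.7  66.9] 88.3 mean [ 0.6233 -0.219 ] pca 113.5 z 0.0116
racktop 277 rect [ 631.2 -121.4] [275.9  45.4] 88.2 mean [ 0.6388 -0.1103] pca 88.6 z 0.1545
plate red 18 rect [639.2 -56.9] [ 9.4 49.8] 1.4 mean [ 0.6401 -0.0555] pca 93.0 z 0.1514
plate yellow 32 rect [ 637.6 -127.8] [87.7 13.6] 89.9 mean [ 0.6383 -0.1305] pca 92.4 z 0.1513
plate blue 4 rect [ 631.  -216.5] [3.6 9.3] 17.2 mean [ 0.631  -0.2165] pca 106.9 z 0.1437
slots 711 rect [ 437.4 -400.6] [193.  177.6] 84.9 mean [ 0.437  -0.3814] pca 137.8 z 0.0182
standfoot 784 r
[... 732 characters left out ...]
50.2  67.5] 87.9 mean [ 0.6284 -0.1423] pca 89.2 z 0.011
racktop 338 rect [ 632.1 -146. ] [260.3  38.2] 88.0 mean [ 0.6383 -0.1422] pca 88.5 z 0.1562
plate red 8 rect [637.5 -51.2] [11.5  4.3] 78.6 mean [ 0.6375 -0.0512] pca 78.8 z 0.1476
plate yellow 33 rect [ 637.  -139.8] [48.1 11.7] 87.8 mean [ 0.6376 -0.1407] pca 87.0 z 0.1534
plate blue 6 rect [ 632.2 -233.6] [8.  4.4] 78.6 mean [ 0.6322 -0.2336] pca 81.6 z 0.1519
slots 657 rect [ 432.6 -377.1] [106. 167.] 84.5 mean [ 0.417  -0.3682] pca -167.0 z 0.0262
standfoot 394 rect [504.   84.8] [ 82.3 197.9] 86.8 mean [0.4725 0.0954] pca -167.1 z 0.0142
flag 8 rect [427.5  88.2] [11.5  4. ] 78.7 mean [0.4275 0.0882] pca 78.5 z 0.0595
washi none
```

```bash
cat >> h.py <<'E'
def go(x,y,z,yaw):
    s=read_state();Rm=rot(s['tool_rot']);d=Rm.T@(np.array([x,y,z])-s['eef_pos'])
    t=R.from_matrix(Rm.T@R.from_euler('xyz',[180,0,yaw],degrees=True).as_matrix()).as_rotvec(degrees=True)
    print('d',d.round(4),'r',t.round(1))
def st():
    s=read_state();print(s['clock'],s['eef_pos'].round(4),s['tool_rot'].round(1),'F',s['force'].round(1),'w',round(s['gripper_width'],3),'j',s['joint_pos'].round(0))
def ray(f,uv):
    a=cast(f,uv,0.)[0];o=np.array(f['origin']);return o,(a-o)/np.linalg.norm(a-o)
def tri(fa,ua,fb,ub):
    (o1,d1),(o2,d2)=ray(fa,ua),ray(fb,ub);A=np.c_[d1,-d2];t=np.linalg.lstsq(A,o2-o1,rcond=None)[0]
    p,q=o1+d1*t[0],o2+d2*t[1];return (p+q)/2,np.linalg.norm(p-q)
E
python3 - <<'E'
from h import *
S,T=[np.load(n+'0.npy',allow_pickle=True).item() for n in('side','top')]
print('knob',tri(S,[263,189.9],T,[232.1,211]));print('flag',tri(S,[301,221.1],T,[237.5,249.5]))
print('red',tri(S,[315.9,141.9],T,[356.,205.3]),'blue',tri(S,[329.6,144.5],T,[358.2,219.1]))
print('yplate',tri(S,[259.1,154.5],T,[287,179.1]),'rplate',tri(S,[250.6,164.5],T,[264.8,183]))
go(.551,.087,.235,60)
E
```

```text
knob (array([0.55739951, 0.08623336, 0.14530914]), np.float64(0.0016492154790691352))
flag (array([0.43361159, 0.09116829, 0.06108625]), np.float64(0.002028405828168116))
red (array([ 0.49563265, -0.38285317,  0.12741761]), np.float64(0.0006929999931084349)) blue (array([ 0.43997002, -0.37427732,  0.12702239]), np.float64(0.0027540098715097172))
yplate (array([ 0.6461153 , -0.14577221,  0.15269009]), np.float64(0.0019111088608241567)) rplate (array([ 0.64663274, -0.05796718,  0.15291796]), np.float64(0.0027512192252250743))
d [-0.6083 -0.5539 -0.0037] r [-1.000e-01  0.000e+00 -1.342e+02]
```

```bash
python3 -m handwheel '[{"dx":-0.2,"dy":-0.2,"rz":-40},{"dx":-0.606,"dy":-0.558,"dz":-0.004,"rz":-134},{"dx":-0.606,"dy":-0.558,"dz":-0.004,"rz":-134},{"dx":-0.606,"dy":-0.558,"dz":-0.004,"rz":-134},{"dx":-0.606,"dy":-0.558,"dz":-0.004,"rz":-134},{"dx":-0.606,"dy":-0.558,"dz":-0.004,"rz":-134},{"dx":-0.606,"dy":-0.558,"dz":-0.004,"rz":-134},{"dx":-0.606,"dy":-0.558,"dz":-0.004,"rz":-134},{"dx":-0.606,"dy":-0.558,"dz":-0.004,"rz":-134},{"dx":-0.606,"dy":-0.558,"dz":-0.004,"rz":-134},{"dx":-0.606,"dy":-0.558,"dz":-0.004,"rz":-134},{"dx":-0.606,"dy":-0.558,"dz":-0.004,"rz":-134},{"dx":-0.606,"dy":-0.558,"dz":-0.004,"rz":-134},{"dx":-0.606,"dy":-0.558,"dz":-0.004,"rz":-134},{"dx":-0.606,"dy":-0.558,"dz":-0.004,"rz":-134},{"dx":-0.606,"dy":-0.558,"dz":-0.004,"rz":-134},{"dx":-0.606,"dy":-0.558,"dz":-0.004,"rz":-134},{"dx":-0.606,"dy":-0.558,"dz":-0.004,"rz":-134},{"dx":-0.606,"dy":-0.558,"dz":-0.004,"rz":-134}]' 0
python3 - <<'E'
from h import *
st(); T=grab_frame('top');S=grab_frame('side');save(T,'t1.png',(190,150,330,270),5)
for f in (S,T):
  for b in blobs(f,3):
    if b[0] in('blue','red') and b[3][1]>.03 and b[3][1]<.2: print(*b[:6])
go(.556,.086,.14,60)
E
```

```text
0.1 [ 0.1837 -0.6492  0.2307] [ 1.80e+02  1.00e-01 -7.42e+01] F [-0.1 -0.3 -0.6] w 0.997 j [66. 24.  4. 92. -2. 64. -4.]
red 19 [300.9 221.3] [0.433  0.0989 0.0655] [0.432 0.086 0.049] [0.435 0.11  0.079]
blue 105 [263.  189.9] [0.5553 0.0954 0.1507] [0.537 0.081 0.132] [0.575 0.109 0.168]
red 10 [237.5 249.5] [0.4289 0.0915 0.0711] [0.426 0.082 0.058] [0.431 0.101 0.081]
blue 50 [232.1 211. ] [0.5502 0.0868 0.1589] [0.532 0.073 0.128] [0.571 0.1   0.169]
d [-0.606  -0.5584  0.0913] r [-1.000e-01  0.000e+00 -1.342e+02]invalid input
```

View pics/t1.png

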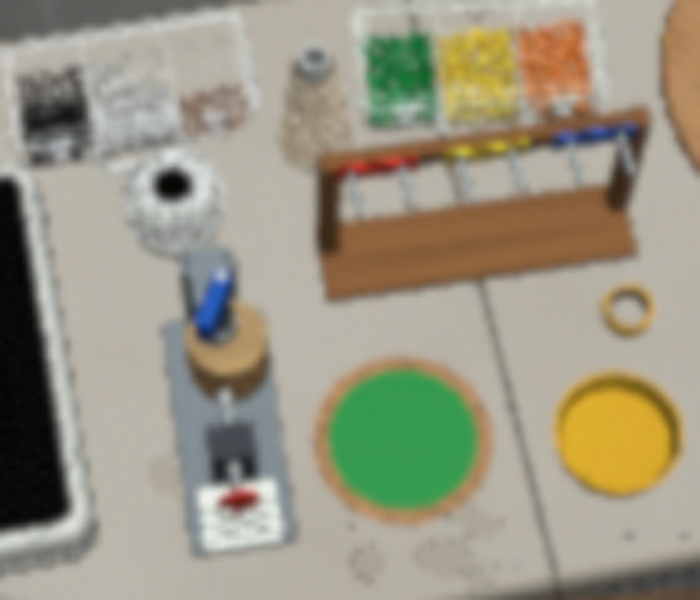

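The image shows that the arm has not moved. I'll send rows with all six keys.

```bash
python3 -m handwheel '[{"dx":-0.606,"dy":-0.558,"dz":-0.004,"rx":0,"ry":0,"rz":-134},{"dx":-0.606,"dy":-0.558,"dz":-0.004,"rx":0,"ry":0,"rz":-134},{"dx":-0.606,"dy":-0.558,"dz":-0.004,"rx":0,"ry":0,"rz":-134},{"dx":-0.606,"dy":-0.558,"dz":-0.004,"rx":0,"ry":0,"rz":-134},{"dx":-0.606,"dy":-0.558,"dz":-0.004,"rx":0,"ry":0,"rz":-134},{"dx":-0.606,"dy":-0.558,"dz":-0.004,"rx":0,"ry":0,"rz":-134},{"dx":-0.606,"dy":-0.558,"dz":-0.004,"rx":0,"ry":0,"rz":-134},{"dx":-0.606,"dy":-0.558,"dz":-0.004,"rx":0,"ry":0,"rz":-134},{"dx":-0.606,"dy":-0.558,"dz":-0.004,"rx":0,"ry":0,"rz":-134},{"dx":-0.606,"dy":-0.558,"dz":-0.004,"rx":0,"ry":0,"rz":-134},{"dx":-0.606,"dy":-0.558,"dz":-0.004,"rx":0,"ry":0,"rz":-134},{"dx":-0.606,"dy":-0.558,"dz":-0.004,"rx":0,"ry":0,"rz":-134},{"dx":-0.606,"dy":-0.558,"dz":-0.004,"rx":0,"ry":0,"rz":-134},{"dx":-0.606,"dy":-0.558,"dz":-0.004,"rx":0,"ry":0,"rz":-134},{"dx":-0.606,"dy":-0.558,"dz":-0.004,"rx":0,"ry":0,"rz":-134},{"dx":-0.606,"dy":-0.558,"dz":-0.004,"rx":0,"ry":0,"rz":-134},{"dx":-0.606,"dy":-0.558,"dz":-0.004,"rx":0,"ry":0,"rz":-134},{"dx":-0.606,"dy":-0.558,"dz":-0.004,"rx":0,"ry":0,"rz":-134},{"dx":-0.606,"dy":-0.558,"dz":-0.004,"rx":0,"ry":0,"rz":-134},{"dx":-0.606,"dy":-0.558,"dz":-0.004,"rx":0,"ry":0,"rz":-134}]' 0
python3 -c "
from h import *
st();go(.556,.086,.138,60)"
```

```text
clock: 2.7
eef_pos: [0.5556, 0.0856, 0.2354]
tool_rot: [-180.0, -0.0, 59.8]
force: [0.2, -0.4, -0.7]
gripper_width: 0.999
2.7 [0.5556 0.0856 0.2354] [-180.    -0.    59.8] F [ 0.2 -0.4 -0.7] w 0.999 j [ 19.  18. -41. 104.  13.  62.  33.]
d [0.0005 0.0002 0.0974] r [-0.  -0.  -0.2]
```

```bash
python3 -m handwheel '[{"dx":0,"dy":0,"dz":0.04,"rx":0,"ry":0,"rz":0},{"dx":0,"dy":0,"dz":0.07,"rx":0,"ry":0,"rz":0},{"dx":0,"dy":0,"dz":0.09,"rx":0,"ry":0,"rz":0},{"dx":0,"dy":0,"dz":0.102,"rx":0,"ry":0,"rz":0},{"dx":0,"dy":0,"dz":0.102,"rx":0,"ry":0,"rz":0},{"dx":0,"dy":0,"dz":0.102,"rx":0,"ry":0,"rz":0}]' 0
python3 -m handwheel '[{"dx":0,"dy":0,"dz":0,"rx":0,"ry":0,"rz":0},{"dx":0,"dy":0,"dz":0,"rx":0,"ry":0,"rz":0},{"dx":0,"dy":0,"dz":0,"rx":0,"ry":0,"rz":0},{"dx":0,"dy":0,"dz":0,"rx":0,"ry":0,"rz":0},{"dx":0,"dy":0,"dz":0,"rx":0,"ry":0,"rz":0},{"dx":0,"dy":0,"dz":0,"rx":0,"ry":0,"rz":0},{"dx":0,"dy":0,"dz":0,"rx":0,"ry":0,"rz":0},{"dx":0,"dy":0,"dz":0,"rx":0,"ry":0,"rz":0}]' 1 25
cat >> h.py <<'E'
def flag():
    "flag position from each view (world x at flag, casting mask centroid)"
    o=[]
    for n in('side','top'):
        f=grab_frame(n);bl=[b for b in blobs(f,3,(.38,.5,.04,.15)) if b[0]=='red' and b[3][2]>.03]
        if not bl: o.append(None);continue
        m=np.any([b[6] for b in bl],0);v,u=np.nonzero(m)
        # weight by redness, soft centroid
        g=f['pixels'].astype(float);w=np.clip(g[...,0]-np.maximum(g[...,1],g[...,2])-30,0,None)*cv2.dilate(m.astype(np.uint8),np.ones((3,3)))
        vv,uu=np.mgrid[:384,:512];c=[(w*uu).sum()/w.sum(),(w*vv).sum()/w.sum()]
        o.append((len(u),np.round(c,2),cast(f,c,.062)[0,:2].round(4)))
    s=read_state();print('yaw',round(s['tool_rot'][2],1),'F',s['force'].round(1),'tq',s['wrist_torque'].round(2),'w',round(s['gripper_width'],3),o)
E
python3 -c "
from h import *
st();flag()"
```

```text
clock: 3.45
eef_pos: [0.5562, 0.0859, 0.1343]
tool_rot: [180.0, -0.1, 59.8]
force: [-0.3, -0.3, 0.7]
gripper_width: 1.001
clock: 4.45
eef_pos: [0.5563, 0.0861, 0.1344]
tool_rot: [180.0, -0.1, 59.8]
force: [1.3, 2.9, 3.6]
gripper_width: 0.16
4.45 [0.5563 0.0861 0.1344] [ 1.80e+02 -1.00e-01  5.98e+01] F [1.3 2.9 3.6] w 0.16 j [ 16.  25. -38. 110.  19.  52.  27.]
yaw 59.8 F [1.7 4.  4. ] tq [ 0.72 -0.32 -0.01] w 0.158 [(18, array([300.91, 220.63]), array([0.4353, 0.0895])), (10, array([237.49, 249.14]), array([0.4337, 0.091 ]))]
```

```bash
python3 -m handwheel '[{"dx":0,"dy":0,"dz":0,"rx":0,"ry":0,"rz":10},{"dx":0,"dy":0,"dz":0,"rx":0,"ry":0,"rz":20},{"dx":0,"dy":0,"dz":0,"rx":0,"ry":0,"rz":30},{"dx":0,"dy":0,"dz":0,"rx":0,"ry":0,"rz":30}]'
python3 -c "
from h import *
st();flag()"
python3 -m handwheel '[{"dx":0,"dy":0,"dz":0,"rx":0,"ry":0,"rz":10},{"dx":0,"dy":0,"dz":0,"rx":0,"ry":0,"rz":20},{"dx":0,"dy":0,"dz":0,"rx":0,"ry":0,"rz":30},{"dx":0,"dy":0,"dz":0,"rx":0,"ry":0,"rz":30}]'
python3 -c "
from h import *
st();flag()"
```

```text
clock: 5.05
eef_pos: [0.5567, 0.0866, 0.1344]
tool_rot: [-180.0, -0.2, 29.7]
force: [4.7, 4.7, -1.2]
gripper_width: 0.159
5.05 [0.5567 0.0866 0.1344] [-180.    -0.2   29.7] F [ 4.7  4.7 -1.2] w 0.159 j [ 10.  23. -32. 110.  16.  51.   0.]
yaw 29.8 F [5.5 3.7 0.6] tq [ 0.9  -0.87 -0.13] w 0.158 [(18, array([302.  , 221.03]), array([0.4316, 0.0907])), (11, array([237.44, 249.9 ]), array([0.4306, 0.0917]))]
clock: 5.65
eef_pos: [0.5572, 0.0868, 0.1344]
tool_rot: [-179.9, -0.2, -0.4]
force: [6.8, 3.9, -2.3]
gripper_width: 0.161
5.65 [0.5572 0.0868 0.1344] [-179.9   -0.2   -0.4] F [ 6.8  3.9 -2.3] w 0.161 j [  5.  22. -25. 110.  12.  50. -27.]
yaw -0.2 F [ 6.1  2.9 -2.8] tq [ 0.71 -1.22 -0.04] w 0.157 [(14, array([302.63, 221.  ]), array([0.4298, 0.09  ])), (11, array([237.54, 250.38]), array([0.4287, 0.0917]))]
```

```bash
python3 -m handwheel '[{"dx":0,"dy":0,"dz":0,"rx":0,"ry":0,"rz":10},{"dx":0,"dy":0,"dz":0,"rx":0,"ry":0,"rz":15},{"dx":0,"dy":0,"dz":0,"rx":0,"ry":0,"rz":15}]'
python3 -c "
from h import *
flag()"
python3 -m handwheel '[{"dx":-0.001,"dy":0,"dz":0,"rx":0,"ry":0,"rz":10},{"dx":-0.001,"dy":0,"dz":0,"rx":0,"ry":0,"rz":20},{"dx":-0.001,"dy":0,"dz":0,"rx":0,"ry":0,"rz":30},{"dx":-0.001,"dy":0,"dz":0,"rx":0,"ry":0,"rz":30}]'
python3 -c "
from h import *
flag()"
python3 -m handwheel '[{"dx":0,"dy":0,"dz":0,"rx":0,"ry":0,"rz":10},{"dx":0,"dy":0,"dz":0,"rx":0,"ry":0,"rz":20},{"dx":0,"dy":0,"dz":0,"rx":0,"ry":0,"rz":30},{"dx":0,"dy":0,"dz":0,"rx":0,"ry":0,"rz":30}]'
python3 -c "
from h import *
flag();st()"
```

```text
clock: 6.12
eef_pos: [0.5576, 0.0867, 0.1344]
tool_rot: [-179.8, -0.2, -15.3]
force: [3.4, 3.0, -0.2]
gripper_width: 0.16
yaw -15.2 F [ 4.6  2.7 -1.1] tq [ 0.49 -0.8  -0.14] w 0.159 [(15, array([302.59, 221.1 ]), array([0.4298, 0.0906])), (10, array([237.51, 250.36]), array([0.4288, 0.0918]))]
clock: 6.72
eef_pos: [0.5579, 0.0866, 0.1345]
tool_rot: [-179.7, -0.2, -45.4]
force: [12.4, 0.1, -6.2]
gripper_width: 0.157
yaw -45.3 F [11.8 -0.6 -5.3] tq [ 0.05 -2.31 -0.16] w 0.161 [(16, array([301.92, 221.05]), array([0.4318, 0.0909])), (12, array([237.41, 249.87]), array([0.4308, 0.0918]))]
clock: 7.32
eef_pos: [0.5584, 0.086, 0.1345]
tool_rot: [-179.6, -0.0, -75.5]
force: [6.4, 0.6, -1.4]
gripper_width: 0.161
yaw -75.3 F [ 6.1  0.4 -1.2] tq [-0.07 -1.02 -0.15] w 0.159 [(16, array([300.81, 220.64]), array([0.4355, 0.0897])), (13, array([237.29, 248.91]), array([0.4347, 0.0916]))]
7.425 [0.5584 0.086  0.1344] [-179.6   -0.   -75.3] F [ 6.1  0.4 -1.2] w 0.159 j [ -7.  21. -10. 111.   5.  48. -95.]
```

```bash
python3 -m handwheel '[{"dx":0,"dy":0,"dz":0,"rx":0,"ry":0,"rz":-10},{"dx":0,"dy":0,"dz":0,"rx":0,"ry":0,"rz":-20},{"dx":0,"dy":0,"dz":0,"rx":0,"ry":0,"rz":-30},{"dx":0,"dy":0,"dz":0,"rx":0,"ry":0,"rz":-40},{"dx":0,"dy":0,"dz":0,"rx":0,"ry":0,"rz":-50},{"dx":0,"dy":0,"dz":0,"rx":0,"ry":0,"rz":-60},{"dx":0,"dy":0,"dz":0,"rx":0,"ry":0,"rz":-68},{"dx":0,"dy":0,"dz":0,"rx":0,"ry":0,"rz":-68}]'
python3 -c "
from h import *
flag()"
python3 -m handwheel '[{"dx":0,"dy":0,"dz":0,"rx":0,"ry":0,"rz":-10},{"dx":0,"dy":0,"dz":0,"rx":0,"ry":0,"rz":-20},{"dx":0,"dy":0,"dz":0,"rx":0,"ry":0,"rz":-30},{"dx":0,"dy":0,"dz":0,"rx":0,"ry":0,"rz":-40},{"dx":0,"dy":0,"dz":0,"rx":0,"ry":0,"rz":-50},{"dx":0,"dy":0,"dz":0,"rx":0,"ry":0,"rz":-60},{"dx":0,"dy":0,"dz":0,"rx":0,"ry":0,"rz":-70},{"dx":0,"dy":0,"dz":0,"rx":0,"ry":0,"rz":-80},{"dx":0,"dy":0,"dz":0,"rx":0,"ry":0,"rz":-90},{"dx":0,"dy":0,"dz":0,"rx":0,"ry":0,"rz":-90}]'
python3 -c "
from h import *
flag();st()"
python3 -m handwheel '[{"dx":0,"dy":0,"dz":0,"rx":0,"ry":0,"rz":-10},{"dx":0,"dy":0,"dz":0,"rx":0,"ry":0,"rz":-20},{"dx":0,"dy":0,"dz":0,"rx":0,"ry":0,"rz":-30},{"dx":0,"dy":0,"dz":0,"rx":0,"ry":0,"rz":-40},{"dx":0,"dy":0,"dz":0,"rx":0,"ry":0,"rz":-40}]'
python3 -c "
from h import *
flag();st()"
```

```text
clock: 8.43
eef_pos: [0.5576, 0.0866, 0.1344]
tool_rot: [-179.8, -0.3, -7.1]
force: [-4.6, 6.0, 6.3]
gripper_width: 0.159
yaw -7.3 F [-3.9  5.5  5.6] tq [1.22 1.01 0.05] w 0.156 [(13, array([302.63, 220.99]), array([0.4298, 0.0899])), (10, array([237.55, 250.36]), array([0.4288, 0.0917]))]
clock: 9.78
eef_pos: [0.5565, 0.0858, 0.1343]
tool_rot: [179.8, -0.1, 82.9]
force: [-9.3, -0.8, 14.3]
gripper_width: 0.163
yaw 82.7 F [-9.  -3.1 12.6] tq [-0.47  1.93  0.14] w 0.159 [(17, array([299.85, 220.47]), array([0.4386, 0.0897])), (15, array([237.29, 248.03]), array([0.4382, 0.0909]))]
9.875 [0.5564 0.0858 0.1343] [179.8  -0.   82.7] F [-9.  -3.1 12.6] w 0.159 j [ 19.  26. -43. 110.  22.  53.  48.]
clock: 10.5
eef_pos: [0.5564, 0.0851, 0.1343]
tool_rot: [179.9, 0.1, 122.9]
force: [0.3, -1.7, 8.3]
gripper_width: 0.159
yaw 122.7 F [-1.  -1.2  7.9] tq [-0.28  0.19  0.08] w 0.157 [(14, array([298.33, 220.28]), array([0.4432, 0.09  ])), (18, array([236.78, 246.76]), array([0.4436, 0.0919]))]
10.6 [0.5564 0.0851 0.1344] [1.799e+02 1.000e-01 1.227e+02] F [-1.  -1.2  7.9] w 0.157 j [ 26.  29. -52. 109.  28.  55.  83.]
```

Next, on to the low spot at about yaw 173, and past it.

```bash
python3 -m handwheel '[{"dx":0,"dy":0,"dz":0,"rx":0,"ry":0,"rz":-10},{"dx":0,"dy":0,"dz":0,"rx":0,"ry":0,"rz":-20},{"dx":0,"dy":0,"dz":0,"rx":0,"ry":0,"rz":-30},{"dx":0,"dy":0,"dz":0,"rx":0,"ry":0,"rz":-40},{"dx":0,"dy":0,"dz":0,"rx":0,"ry":0,"rz":-50},{"dx":0,"dy":0,"dz":0,"rx":0,"ry":0,"rz":-50}]'
python3 -c "
from h import *
flag();st()"
python3 -m handwheel '[{"dx":0,"dy":0,"dz":0,"rx":0,"ry":0,"rz":-10},{"dx":0,"dy":0,"dz":0,"rx":0,"ry":0,"rz":-18},{"dx":0,"dy":0,"dz":0,"rx":0,"ry":0,"rz":-18}]'
python3 - <<'E'
from h import *
flag();st()
from scipy.optimize import curve_fit
a=np.radians([59.8,29.75,-.2,-15.2,-45.3,-75.3,-7.3,82.7,122.7])
for x in([.4353,.4316,.4298,.4298,.4318,.4355,.4298,.4386,.4432],[.4337,.4306,.4287,.4288,.4308,.4347,.4288,.4382,.4436]):
    p,c=curve_fit(lambda t,m,k,t0:m-k*np.cos(t-t0),a,x,[.437,.008,-.1]);print(p[:2],np.degrees(p[2]),np.degrees(c[2,2]**.5))
E
```

```text
clock: 11.35
eef_pos: [0.5571, 0.0845, 0.1344]
tool_rot: [180.0, 0.2, 172.8]
force: [4.7, 0.2, 3.3]
gripper_width: 0.156
yaw 172.7 F [ 5.9 -0.8  1.9] tq [-0.03 -1.16  0.16] w 0.159 [(14, array([297.58, 220.25]), array([0.4455, 0.0906])), (18, array([236.85, 246.2 ]), array([0.4458, 0.0912]))]
11.45 [0.5571 0.0845 0.1344] [-180.     0.2  172.7] F [ 5.9 -0.8  1.9] w 0.159 j [ 33.  34. -63. 109.  36.  59. 127.]
clock: 11.82
eef_pos: [0.5575, 0.0845, 0.1344]
tool_rot: [-179.9, 0.2, -169.3]
force: [5.8, 2.0, 2.5]
gripper_width: 0.163
yaw -169.4 F [5.2 3.6 0.7] tq [ 0.53 -1.    0.06] w 0.158 [(17, array([297.7 , 220.26]), array([0.4451, 0.0905])), (18, array([236.96, 246.21]), array([0.4457, 0.0908]))]
11.925 [0.5575 0.0845 0.1344] [-179.9    0.2 -169.4] F [5.2 3.6 0.7] w 0.158 j [ 34.  36. -66. 109.  38.  61. 143.]
[0.4383014  0.00836372] -6.951043582357847 1.2536869238485462
[0.43795096 0.00923472] -6.012589662170952 1.004398846461196
```

```bash
python3 -m handwheel '[{"dx":0,"dy":0,"dz":0,"rx":0,"ry":0,"rz":10},{"dx":0,"dy":0,"dz":0,"rx":0,"ry":0,"rz":20},{"dx":0,"dy":0,"dz":0,"rx":0,"ry":0,"rz":30},{"dx":0,"dy":0,"dz":0,"rx":0,"ry":0,"rz":40},{"dx":0,"dy":0,"dz":0,"rx":0,"ry":0,"rz":50},{"dx":0,"dy":0,"dz":0,"rx":0,"ry":0,"rz":60},{"dx":0,"dy":0,"dz":0,"rx":0,"ry":0,"rz":70},{"dx":0,"dy":0,"dz":0,"rx":0,"ry":0,"rz":80},{"dx":0,"dy":0,"dz":0,"rx":0,"ry":0,"rz":90},{"dx":0,"dy":0,"dz":0,"rx":0,"ry":0,"rz":100},{"dx":0,"dy":0,"dz":0,"rx":0,"ry":0,"rz":110},{"dx":0,"dy":0,"dz":0,"rx":0,"ry":0,"rz":120},{"dx":0,"dy":0,"dz":0,"rx":0,"ry":0,"rz":125},{"dx":0,"dy":0,"dz":0,"rx":0,"ry":0,"rz":125}]'
python3 -c "
from h import *
flag();go(.557,.086,.134,-6.5)"
```

```text
clock: 13.68
eef_pos: [0.5565, 0.0859, 0.1344]
tool_rot: [179.8, -0.1, 65.5]
force: [-4.5, 8.8, 3.5]
gripper_width: 0.159
yaw 65.6 F [-3.6  8.5  4.5] tq [ 1.74  0.96 -0.07] w 0.158 [(15, array([300.61, 220.87]), array([0.4358, 0.0912])), (13, array([237.18, 248.82]), array([0.4351, 0.0919]))]
d [0.0003 0.0005 0.0004] r [ 0.1 -0.2 72.1]
```

```bash
python3 -m handwheel '[{"dx":0,"dy":0,"dz":0,"rx":0,"ry":0,"rz":10},{"dx":0,"dy":0,"dz":0,"rx":0,"ry":0,"rz":20},{"dx":0,"dy":0,"dz":0,"rx":0,"ry":0,"rz":30},{"dx":0,"dy":0,"dz":0,"rx":0,"ry":0,"rz":40},{"dx":0,"dy":0,"dz":0,"rx":0,"ry":0,"rz":50},{"dx":0,"dy":0,"dz":0,"rx":0,"ry":0,"rz":60},{"dx":0,"dy":0,"dz":0,"rx":0,"ry":0,"rz":68},{"dx":0,"dy":0,"dz":0,"rx":0,"ry":0,"rz":72},{"dx":0,"dy":0,"dz":0,"rx":0,"ry":0,"rz":72},{"dx":0,"dy":0,"dz":0,"rx":0,"ry":0,"rz":72}]'
python3 -m handwheel '[{"dx":0,"dy":0,"dz":0,"rx":0,"ry":0,"rz":0},{"dx":0,"dy":0,"dz":0,"rx":0,"ry":0,"rz":0},{"dx":0,"dy":0,"dz":0,"rx":0,"ry":0,"rz":0},{"dx":0,"dy":0,"dz":0,"rx":0,"ry":0,"rz":0},{"dx":0,"dy":0,"dz":0,"rx":0,"ry":0,"rz":0},{"dx":0,"dy":0,"dz":0,"rx":0,"ry":0,"rz":0}]' 0
python3 -m handwheel '[{"dx":0,"dy":0,"dz":-0.03,"rx":0,"ry":0,"rz":0},{"dx":0,"dy":0,"dz":-0.07,"rx":0,"ry":0,"rz":0},{"dx":0,"dy":0,"dz":-0.12,"rx":0,"ry":0,"rz":0},{"dx":0,"dy":0,"dz":-0.12,"rx":0,"ry":0,"rz":0}]'
python3 - <<'E'
from h import *
flag();st()
S=grab_frame('side');T=grab_frame('top')
for f in(S,T):
  print([(b[0],b[1],*b[2]) for b in blobs(f,6,(.4,.7,-.45,.12))])
go(.438,-.373,.25,-5)
E
```

```text
clock: 15.02
eef_pos: [0.5573, 0.0867, 0.1345]
tool_rot: [-179.9, -0.3, -6.5]
force: [10.9, 6.6, -6.1]
gripper_width: 0.158
clock: 15.78
eef_pos: [0.5573, 0.0867, 0.1345]
tool_rot: [-179.9, -0.3, -6.5]
force: [0.8, -0.1, -0.0]
gripper_width: 0.997
clock: 16.27
eef_pos: [0.5584, 0.087, 0.2583]
tool_rot: [-179.8, -0.6, -6.5]
force: [0.6, -0.6, -0.5]
gripper_width: 0.999
yaw -6.5 F [ 0.1 -0.2 -0.7] tq [-0.01 -0.   -0.02] w 0.997 [(14, array([302.62, 221.06]), array([0.4298, 0.0903])), (10, array([237.54, 250.37]), array([0.4287, 0.0917]))]
16.375 [0.5567 0.0863 0.2546] [-179.9   -0.3   -6.5] F [ 0.1 -0.2 -0.7] w 0.997 j [  5.  14. -24. 104.   7.  63. -28.]
[('red', np.int32(44), np.float64(315.9), np.float64(141.9)), ('red', np.int32(24), np.float64(250.5), np.float64(164.6)), ('red', np.int32(14), np.float64(302.5), np.float64(222.0)), ('yellow', np.int32(32), np.float64(259.1), np.float64(154.5)), ('yellow', np.int32(26), np.float64(291.7), np.float64(183.6)), ('yellow', np.int32(348), np.float64(317.4), np.float64(189.9)), ('blue', np.int32(28), np.float64(329.7), np.float64(144.3)), ('blue', np.int32(6), np.float64(268.0), np.float64(145.5)), ('blue', np.int32(82), np.float64(262.6), np.float64(190.0)), ('green', np.int32(255), np.float64(299.0), np.float64(212.0))]
[('red', np.int32(77), np.float64(356.6), np.float64(205.3)), ('red', np.int32(11), np.float64(237.5), np.float64(250.6)), ('blue', np.int32(11), np.float64(308.6), np.float64(176.5)), ('blue', np.int32(38), np.float64(231.7), np.float64(211.6)), ('blue', np.int32(42), np.float64(359.8), np.float64(219.0)), ('green', np.int32(388), np.float64(266.3), np.float64(237.0))]
d [-0.0656  0.4697  0.0024] r [-0.1 -0.2 -1.5]
```

```bash
python3 -m handwheel '[{"dx":-0.005,"dy":0.473,"dz":0.002,"rx":0,"ry":0,"rz":-1},{"dx":-0.005,"dy":0.473,"dz":0.002,"rx":0,"ry":0,"rz":-1},{"dx":-0.005,"dy":0.473,"dz":0.002,"rx":0,"ry":0,"rz":-1},{"dx":-0.005,"dy":0.473,"dz":0.002,"rx":0,"ry":0,"rz":-1},{"dx":-0.005,"dy":0.473,"dz":0.002,"rx":0,"ry":0,"rz":-1},{"dx":-0.005,"dy":0.473,"dz":0.002,"rx":0,"ry":0,"rz":-1},{"dx":-0.005,"dy":0.473,"dz":0.002,"rx":0,"ry":0,"rz":-1},{"dx":-0.005,"dy":0.473,"dz":0.002,"rx":0,"ry":0,"rz":-1},{"dx":-0.005,"dy":0.473,"dz":0.002,"rx":0,"ry":0,"rz":-1},{"dx":-0.005,"dy":0.473,"dz":0.002,"rx":0,"ry":0,"rz":-1},{"dx":-0.005,"dy":0.473,"dz":0.002,"rx":0,"ry":0,"rz":-1}]' 0.5
python3 - <<'E'
from h import *
st();go(.498,-.383,.118,-5.5)
T=grab_frame('top');S=grab_frame('side');save(S,'s2.png',(270,90,360,180),6.5)
E
```

```text
clock: 17.85
eef_pos: [0.4982, -0.3817, 0.2502]
tool_rot: [-179.9, -0.2, -5.4]
force: [0.7, 0.5, -0.7]
gripper_width: 0.501
17.85 [ 0.4982 -0.3817  0.2502] [-179.9   -0.2   -5.4] F [ 0.7  0.5 -0.7] w 0.501 j [39. 19. -9. 97.  3. 64. 23.]
d [-0.0005  0.0016  0.1322] r [-0.1 -0.2  0.1]
```

View pics/s2.png

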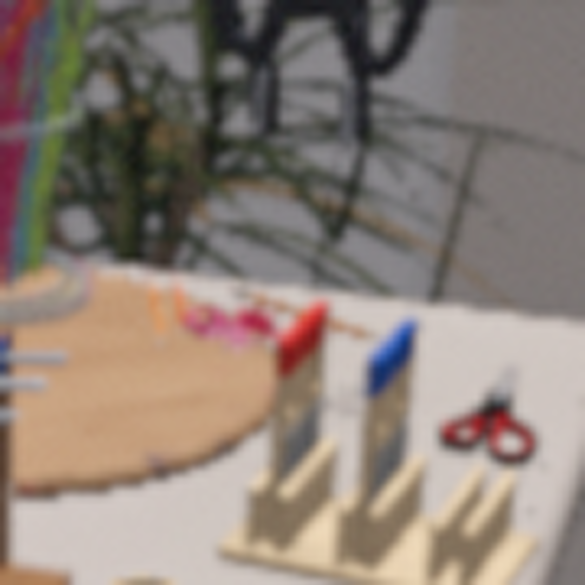

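The fingers, at about (265,100) and (355,100), straddle the red board below. I'll descend and grip.

```bash
python3 -m handwheel '[{"dx":0,"dy":0.001,"dz":0.05,"rx":0,"ry":0,"rz":0},{"dx":0,"dy":0.001,"dz":0.09,"rx":0,"ry":0,"rz":0},{"dx":0,"dy":0.001,"dz":0.115,"rx":0,"ry":0,"rz":0},{"dx":0,"dy":0.001,"dz":0.132,"rx":0,"ry":0,"rz":0},{"dx":0,"dy":0.001,"dz":0.132,"rx":0,"ry":0,"rz":0},{"dx":0,"dy":0.001,"dz":0.132,"rx":0,"ry":0,"rz":0}]'
python3 -m handwheel '[{"dx":0,"dy":0,"dz":0,"rx":0,"ry":0,"rz":0},{"dx":0,"dy":0,"dz":0,"rx":0,"ry":0,"rz":0},{"dx":0,"dy":0,"dz":0,"rx":0,"ry":0,"rz":0},{"dx":0,"dy":0,"dz":0,"rx":0,"ry":0,"rz":0},{"dx":0,"dy":0,"dz":0,"rx":0,"ry":0,"rz":0},{"dx":0,"dy":0,"dz":0,"rx":0,"ry":0,"rz":0}]' 1 30
python3 -c "
from h import *
st()"
```

```text
clock: 18.7
eef_pos: [0.4992, -0.3832, 0.1197]
tool_rot: [-179.9, -0.3, -5.4]
force: [0.2, -0.1, 0.1]
gripper_width: 0.501
clock: 19.45
eef_pos: [0.4989, -0.3835, 0.1206]
tool_rot: [-180.0, -0.3, -5.4]
force: [-4.0, 1.1, 9.4]
gripper_width: 0.09
19.45 [ 0.4989 -0.3835  0.1206] [-180.    -0.3   -5.4] F [-4.   1.1  9.4] w 0.09 j [ 39.  27.  -9. 103.   5.  50.  22.]
```

```bash
python3 -m handwheel '[{"dx":0,"dy":0,"dz":-0.04,"rx":0,"ry":0,"rz":0},{"dx":0,"dy":0,"dz":-0.09,"rx":0,"ry":0,"rz":0},{"dx":0,"dy":0,"dz":-0.13,"rx":0,"ry":0,"rz":0},{"dx":0,"dy":0,"dz":-0.13,"rx":0,"ry":0,"rz":0}]'
python3 -c "
from h import *
st();go(.57,-.057,.25,-2)"
```

```text
clock: 19.95
eef_pos: [0.4995, -0.3844, 0.2544]
tool_rot: [179.9, -0.6, -5.4]
force: [-0.2, 0.2, -1.5]
gripper_width: 0.088
19.95 [ 0.4995 -0.3844  0.2544] [179.9  -0.6  -5.4] F [-0.2  0.2 -1.5] w 0.088 j [39. 19. -9. 96.  3. 64. 24.]
d [ 0.0391 -0.3326  0.004 ] r [ 0.1 -0.6 -3.4]
```

```bash
python3 -m handwheel '[{"dx":0.039,"dy":-0.06,"dz":0.004,"rx":0.1,"ry":-0.6,"rz":-3.4},{"dx":0.039,"dy":-0.12,"dz":0.004,"rx":0.1,"ry":-0.6,"rz":-3.4},{"dx":0.039,"dy":-0.17,"dz":0.004,"rx":0.1,"ry":-0.6,"rz":-3.4},{"dx":0.039,"dy":-0.22,"dz":0.004,"rx":0.1,"ry":-0.6,"rz":-3.4},{"dx":0.039,"dy":-0.27,"dz":0.004,"rx":0.1,"ry":-0.6,"rz":-3.4},{"dx":0.039,"dy":-0.31,"dz":0.004,"rx":0.1,"ry":-0.6,"rz":-3.4},{"dx":0.039,"dy":-0.333,"dz":0.03,"rx":0.1,"ry":-0.6,"rz":-3.4},{"dx":0.039,"dy":-0.333,"dz":0.072,"rx":0.1,"ry":-0.6,"rz":-3.4},{"dx":0.039,"dy":-0.333,"dz":0.072,"rx":0.1,"ry":-0.6,"rz":-3.4},{"dx":0.039,"dy":-0.333,"dz":0.072,"rx":0.1,"ry":-0.6,"rz":-3.4}]'
python3 - <<'E'
from h import *
st()
T=grab_frame('top');S=grab_frame('side')
np.save('T3.npy',T,allow_pickle=True);np.save('S3.npy',S,allow_pickle=True)
a=cv2.resize(T['pixels'][155:225,235:325],None,fx=8,fy=8,interpolation=cv2.INTER_CUBIC)
b=cv2.resize(S['pixels'][120:200,225:315],None,fx=7,fy=7,interpolation=cv2.INTER_CUBIC)
cv2.imwrite('pics/t3.png',a[...,::-1]);cv2.imwrite('pics/s3.png',b[...,::-1])
for f in(S,T): print([(b[0],b[1],*b[2],b[3]) for b in blobs(f,6,(.5,.7,-.3,.05))])
E
```

```text
clock: 21.2
eef_pos: [0.571, -0.0571, 0.183]
tool_rot: [180.0, 0.0, -2.1]
force: [-0.1, -0.5, 0.3]
gripper_width: 0.089
21.2 [ 0.571  -0.0571  0.183 ] [180.    0.   -2.1] F [-0.1 -0.5  0.3] w 0.089 j [ 14.  19. -19. 107.   7.  55.  -9.]
[('red', np.int32(45), np.float64(270.1), np.float64(158.7), array([ 0.5729, -0.0325,  0.1963])), ('red', np.int32(21), np.float64(251.0), np.float64(163.7), array([ 0.6468, -0.0596,  0.1558])), ('yellow', np.int32(33), np.float64(259.1), np.float64(154.6), array([ 0.645 , -0.1398,  0.1557])), ('yellow', np.int32(27), np.float64(291.8), np.float64(183.4), array([ 0.5486, -0.237 ,  0.0113])), ('green', np.int32(57), np.float64(287.2), np.float64(209.7), array([ 0.5175, -0.0601,  0.0021]))]
[('red', np.int32(20), np.float64(276.2), np.float64(193.8), array([ 0.5789, -0.0872,  0.178 ])), ('red', np.int32(34), np.float64(263.4), np.float64(195.9), array([ 0.5821, -0.0388,  0.1727])), ('green', np.int32(150), np.float64(268.2), np.float64(229.3), array([ 0.5146, -0.0481,  0.0008]))]
```

View pics/t3.png

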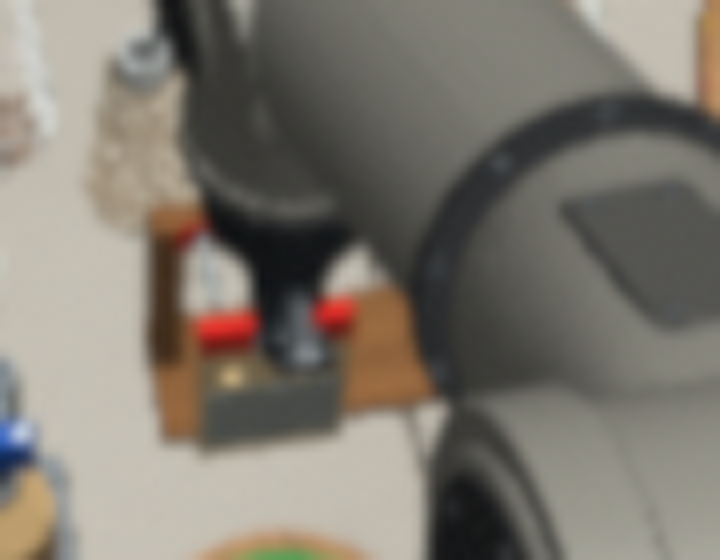

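View pics/s3.png

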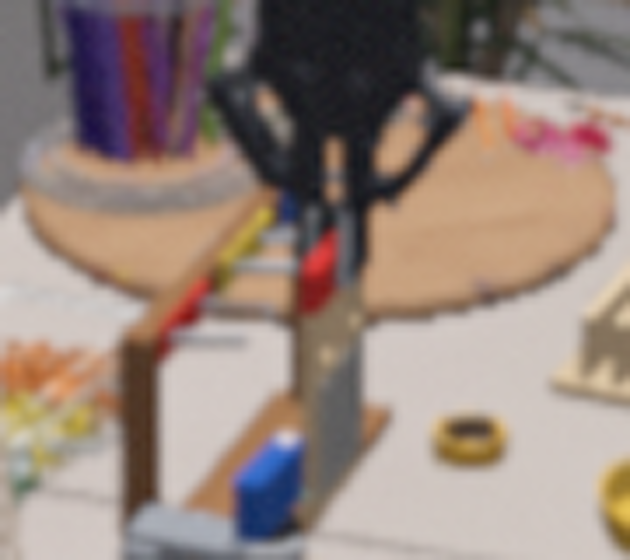

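Top view: the visible hole is at crop (232,375), the board's red edge spans (197..355, ~320), and the near pin is above it. Side view: near pin tip at (243,342), near hole at (328,353) and far hole at (352,315). I'll quantify these offsets.

```bash
cat >> h.py <<'E'
def proj(f,p):
    q=(np.atleast_2d(p)-np.array(f['origin']))@rot(f['orientation']);K=np.array(f['mtx'])
    return np.c_[K[0,2]+K[0,0]*q[:,0]/-q[:,2],K[1,2]-K[1,1]*q[:,1]/-q[:,2]]
E
python3 - <<'E'
from h import *
T0=np.load('top0.npy',allow_pickle=True).item();T3=np.load('T3.npy',allow_pickle=True).item();S0=np.load('side0.npy',allow_pickle=True).item();S3=np.load('S3.npy',allow_pickle=True).item()
# pins in top0: per image row, print bluish-grey(light) profile: saturation low
for nm,f,rs,c0,c1 in(('top',T0,range(184,196),256,320),):
    h=cv2.cvtColor(f['pixels'],cv2.COLOR_RGB2HSV)
    for r in rs:
        b=f['pixels'][r,c0:c1].astype(int);k=b[:,2]-b[:,0]  # steel is bluish vs wood
        pk=[(c0+i,k[i]) for i in range(1,len(k)-1) if k[i]>=k[i-1] and k[i]>k[i+1] and k[i]>-12]
        print(r,[(c0+i+ .5*(k[i-1]-k[i+1])/(k[i-1]-2*k[i]+k[i+1]+1e-9)).round(1) for i in range(1,len(k)-1) if k[i]>=k[i-1] and k[i]>k[i+1] and k[i]>-25])
m=masks(T3)['red'];v,u=np.nonzero(m[185:205,255:285]);u=u+255;v=v+185
for r in sorted(set(v)):print('redrow',r,u[v==r].min(),u[v==r].max())
for lab,f,p in(('top hole',T3,(264,201.9)),('side holeN',S3,(271.4,169.9)),('side holeF',S3,(274.8,164.6)),('side tipN',S3,(259.2,168.4)),('side tipF',S3,(264.,164))):
    print(lab,p,'cast z.158',cast(f,p,.158)[0].round(4))
print('pred holes px top',proj(T3,[[.567,-.0371,.158],[.567,-.0771,.158]]).round(1),'side',proj(S3,[[.567,-.0371,.158],[.567,-.0771,.158]]).round(1))
print('pred tips top',proj(T0,[[.610,-.0375,.156],[.610,-.0775,.156]]).round(1),'side',proj(S3,[[.610,-.0375,.156],[.610,-.0775,.156]]).round(1))
E
```

```text
184 [np.float64(270.2), np.float64(282.6), np.float64(289.0), np.float64(293.0), np.float64(296.5), np.float64(305.2), np.float64(310.5), np.float64(315.7)]
185 [np.float64(260.0), np.float64(270.5), np.float64(277.5), np.float64(282.8), np.float64(286.5), np.float64(293.3), np.float64(297.5), np.float64(300.5), np.float64(305.5), np.float64(308.5), np.float64(310.5), np.float64(316.3), np.float64(318.0)]
186 [np.float64(260.3), np.float64(264.5), np.float64(270.8), np.float64(276.2), np.float64(277.5), np.float64(283.0), np.float64(288.5), np.float64(293.7), np.float64(296.5), np.float64(305.6)]
187 [np.float64(260.5), np.float64(264.5), np.float64(271.0), np.float64(275.0), np.float64(283.1), np.float64(286.5), np.float64(288.5), np.float64(293.8)]
188 [np.float64(260.8), np.float64(265.5), np.float64(271.2), np.float64(283.6), np.float64(287.5), np.float64(289.5), np.float64(293.7), np.float64(318.0)]
189 [np.float64(260.9), np.float64(263.5), np.float64(271.4), np.float64(276.5), np.float64(283.5), np.float64(318.0)]
190 [np.float64(261.0), np.float64(264.5), np.float64(271.7), np.float64(274.5), np.float64(276.5)]
191 [np.float64(261.2), np.float64(266.5), np.float64(271.5)]
192 [np.float64(261.5)]
193 []
194 []
195 [np.float64(318.3)]
redrow 185 257 257
redrow 192 275 278
redrow 193 274 278
redrow 194 261 278
redrow 195 260 278
redrow 196 260 277
redrow 197 260 266
redrow 198 261 266
top hole (264, 201.9) cast z.158 [ 0.5641 -0.0376  0.158 ]
side holeN (271.4, 169.9) cast z.158 [ 0.5675 -0.0313  0.158 ]
side holeF (274.8, 164.6) cast z.158 [ 0.5686 -0.0736  0.158 ]
side tipN (259.2, 168.4) cast z.158 [ 0.6084 -0.0295  0.158 ]
side tipF (264.0, 164) cast z.158 [ 0.6039 -0.0667  0.158 ]
pred holes px top [[263.7 201.2]
 [274.1 199.4]] side [[272.1 169.2]
 [275.6 164.2]]
pred tips top [[261.5 191.5]
 [271.7 189.7]] side [[259.5 167.9]
 [263.2 163. ]]
```

```bash
python3 -m handwheel '[{"dx":0.02,"dy":-0.0006,"dz":0.0005,"rx":0,"ry":0,"rz":0},{"dx":0.032,"dy":-0.0006,"dz":0.0005,"rx":0,"ry":0,"rz":0},{"dx":0.038,"dy":-0.0006,"dz":0.0005,"rx":0,"ry":0,"rz":0},{"dx":0.042,"dy":-0.0006,"dz":0.0005,"rx":0,"ry":0,"rz":0},{"dx":0.044,"dy":-0.0006,"dz":0.0005,"rx":0,"ry":0,"rz":0},{"dx":0.044,"dy":-0.0006,"dz":0.0005,"rx":0,"ry":0,"rz":0}]'
python3 - <<'E'
from h import *
st();S=grab_frame('side');save(S,'s4.png',(225,120,315,200),7)
E
```

```text
clock: 22.05
eef_pos: [0.6151, -0.0581, 0.1829]
tool_rot: [180.0, -0.0, -2.1]
force: [0.1, 0.9, -4.1]
gripper_width: 0.089
22.05 [ 0.6151 -0.0581  0.1829] [180.   -0.   -2.1] F [ 0.1  0.9 -4.1] w 0.089 j [ 13.  23. -18. 101.   8.  57. -10.]
```

View pics/s4.png

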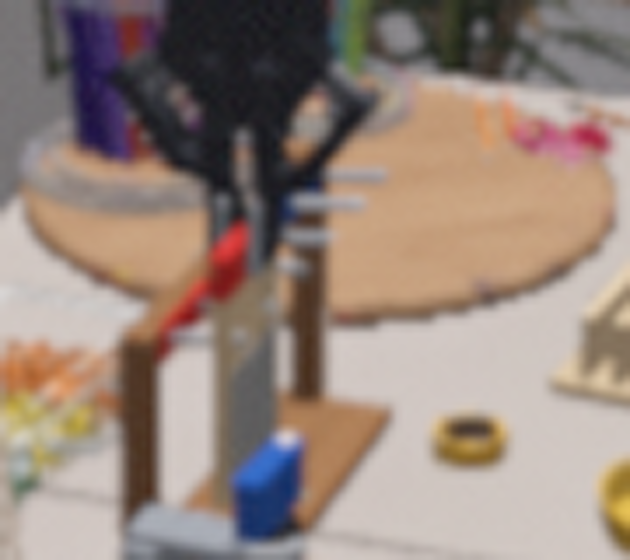

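The pins are in the holes: the glint shows at (238,340). There is slight downward contact. I'll go on in, following the 8° slope.

```bash
python3 -m handwheel '[{"dx":0,"dy":0,"dz":0.002,"rx":0,"ry":0,"rz":0},{"dx":0.006,"dy":0,"dz":0.0028,"rx":0,"ry":0,"rz":0},{"dx":0.012,"dy":0,"dz":0.0036,"rx":0,"ry":0,"rz":0},{"dx":0.017,"dy":0,"dz":0.0044,"rx":0,"ry":0,"rz":0},{"dx":0.017,"dy":0,"dz":0.006,"rx":0,"ry":0,"rz":0},{"dx":0.017,"dy":0,"dz":0.006,"rx":0,"ry":0,"rz":0}]'
python3 -c "
from h import *
st()"
```

```text
clock: 22.85
eef_pos: [0.6319, -0.0587, 0.1767]
tool_rot: [180.0, -0.0, -2.1]
force: [-0.1, -0.2, -0.1]
gripper_width: 0.086
22.85 [ 0.6319 -0.0587  0.1767] [180.   -0.   -2.1] F [-0.1 -0.2 -0.1] w 0.086 j [ 13.  25. -18.  99.   9.  57. -10.]
```

```bash
python3 -m handwheel '[{"dx":0,"dy":0,"dz":0,"rx":0,"ry":0,"rz":0},{"dx":0,"dy":0,"dz":0,"rx":0,"ry":0,"rz":0},{"dx":0,"dy":0,"dz":0,"rx":0,"ry":0,"rz":0},{"dx":0,"dy":0,"dz":0,"rx":0,"ry":0,"rz":0}]' 0.65
python3 -m handwheel '[{"dx":0,"dy":0,"dz":-0.02,"rx":0,"ry":0,"rz":0},{"dx":0,"dy":0,"dz":-0.05,"rx":0,"ry":0,"rz":0},{"dx":0,"dy":0,"dz":-0.08,"rx":0,"ry":0,"rz":0},{"dx":0,"dy":0,"dz":-0.08,"rx":0,"ry":0,"rz":0}]'
python3 -c "
from h import *
st();go(.443,-.375,.255,-5.5)
f=grab_frame('side');print([(b[0],b[1],*b[2],b[3]) for b in blobs(f,6,(.4,.7,-.45,.05)) if b[0]!='green'])"
```

```text
clock: 23.35
eef_pos: [0.632, -0.0587, 0.1768]
tool_rot: [180.0, -0.0, -2.1]
force: [0.9, -0.5, 0.8]
gripper_width: 0.351
clock: 23.85
eef_pos: [0.6333, -0.0586, 0.2608]
tool_rot: [180.0, -0.3, -2.1]
force: [0.2, -0.2, 0.1]
gripper_width: 0.351
23.85 [ 0.6333 -0.0586  0.2608] [180.   -0.3  -2.1] F [ 0.2 -0.2  0.1] w 0.351 j [ 14.  20. -18.  95.   7.  66.  -8.]
d [-0.1788  0.3231  0.005 ] r [ 0.  -0.3  3.4]
[('red', np.int32(71), np.float64(253.4), np.float64(156.6), array([ 0.6356, -0.0509,  0.1871])), ('red', np.int32(7), np.float64(248.0), np.float64(168.0), array([ 0.646 , -0.0265,  0.155 ])), ('yellow', np.int32(17), np.float64(260.9), np.float64(152.4), array([ 0.6439, -0.157 ,  0.157 ])), ('yellow', np.int32(27), np.float64(291.7), np.float64(183.5), array([ 0.5486, -0.2363,  0.0113])), ('yellow', np.int32(267), np.float64(321.3), np.float64(191.8), array([ 0.4312, -0.2089,  0.0106])), ('blue', np.int32(30), np.float64(329.5), np.float64(144.6), array([ 0.4389, -0.3585,  0.1336])), ('blue', np.int32(7), np.float64(268.0), np.float64(145.6), array([ 0.6404, -0.2288,  0.1544]))]
```

```bash
python3 -m handwheel '[{"dx":-0.179,"dy":0.322,"dz":0.005,"rx":0,"ry":0,"rz":3.4},{"dx":-0.179,"dy":0.322,"dz":0.005,"rx":0,"ry":0,"rz":3.4},{"dx":-0.179,"dy":0.322,"dz":0.005,"rx":0,"ry":0,"rz":3.4},{"dx":-0.179,"dy":0.322,"dz":0.005,"rx":0,"ry":0,"rz":3.4},{"dx":-0.179,"dy":0.322,"dz":0.005,"rx":0,"ry":0,"rz":3.4},{"dx":-0.179,"dy":0.322,"dz":0.005,"rx":0,"ry":0,"rz":3.4},{"dx":-0.179,"dy":0.322,"dz":0.005,"rx":0,"ry":0,"rz":3.4},{"dx":-0.179,"dy":0.322,"dz":0.005,"rx":0,"ry":0,"rz":3.4},{"dx":-0.179,"dy":0.322,"dz":0.005,"rx":0,"ry":0,"rz":3.4},{"dx":-0.179,"dy":0.322,"dz":0.005,"rx":0,"ry":0,"rz":3.4}]' 0.5
python3 -c "
from h import *
st();go(.443,-.374,.12,-5.5)"
```

```text
clock: 25.15
eef_pos: [0.4427, -0.3731, 0.2537]
tool_rot: [180.0, -0.2, -5.4]
force: [0.9, -1.2, -0.5]
gripper_width: 0.499
25.15 [ 0.4427 -0.3731  0.2537] [180.   -0.2  -5.4] F [ 0.9 -1.2 -0.5] w 0.499 j [ 41.  15.  -8. 103.   2.  63.  26.]
d [-1.000e-04  8.000e-04  1.337e-01] r [ 0.  -0.2  0.1]
```

```bash
python3 -m handwheel '[{"dx":0,"dy":0.001,"dz":0.05,"rx":0,"ry":-0.2,"rz":0},{"dx":0,"dy":0.001,"dz":0.09,"rx":0,"ry":-0.2,"rz":0},{"dx":0,"dy":0.001,"dz":0.115,"rx":0,"ry":-0.2,"rz":0},{"dx":0,"dy":0.001,"dz":0.134,"rx":0,"ry":-0.2,"rz":0},{"dx":0,"dy":0.001,"dz":0.134,"rx":0,"ry":-0.2,"rz":0},{"dx":0,"dy":0.001,"dz":0.134,"rx":0,"ry":-0.2,"rz":0}]'
python3 -m handwheel '[{"dx":0,"dy":0,"dz":0,"rx":0,"ry":0,"rz":0},{"dx":0,"dy":0,"dz":0,"rx":0,"ry":0,"rz":0},{"dx":0,"dy":0,"dz":0,"rx":0,"ry":0,"rz":0},{"dx":0,"dy":0,"dz":0,"rx":0,"ry":0,"rz":0},{"dx":0,"dy":0,"dz":0,"rx":0,"ry":0,"rz":0},{"dx":0,"dy":0,"dz":0,"rx":0,"ry":0,"rz":0}]' 1 30
python3 -m handwheel '[{"dx":0,"dy":0,"dz":-0.04,"rx":0,"ry":0,"rz":0},{"dx":0,"dy":0,"dz":-0.09,"rx":0,"ry":0,"rz":0},{"dx":0,"dy":0,"dz":-0.13,"rx":0,"ry":0,"rz":0},{"dx":0,"dy":0,"dz":-0.13,"rx":0,"ry":0,"rz":0}]'
python3 -c "
from h import *
st();go(.568,-.231,.183,-2)
T0=np.load('top0.npy',allow_pickle=True).item()
print(proj(T0,[[.604,-.212,.156],[.604,-.252,.156]]))
for r in range(176,188):
    b=T0['pixels'][r,300:325].astype(int);print(r,(b[:,2]-b[:,0]))"
```

```text
clock: 25.9
eef_pos: [0.4437, -0.3744, 0.1206]
tool_rot: [179.9, -0.1, -5.4]
force: [0.2, 0.5, 0.0]
gripper_width: 0.499
clock: 26.65
eef_pos: [0.4436, -0.3748, 0.1215]
tool_rot: [179.9, -0.1, -5.4]
force: [-4.2, 0.5, 10.1]
gripper_width: 0.09
clock: 27.15
eef_pos: [0.4445, -0.3755, 0.2551]
tool_rot: [179.7, -0.4, -5.4]
force: [-0.5, 0.7, -0.5]
gripper_width: 0.088
27.15 [ 0.4445 -0.3755  0.2551] [179.7  -0.4  -5.4] F [-0.5  0.7 -0.5] w 0.088 j [ 41.  15.  -8. 103.   2.  62.  26.]
d [ 0.1089 -0.1558  0.072 ] r [ 0.3 -0.4 -3.4]
[[306.33999615 184.90436861]
 [316.4476883  183.09364487]]
176 [-50 -19   8  22  14  14  20  35  64  89  89  74  52  35  30  41  40   1
 -25 -22 -18 -17 -16 -17 -21]
177 [-16  31  68  79  66  60  53  50  58  63  57  46  34  19  15  19  16 -13
 -26 -20 -17 -15 -15 -16 -18]
178 [  1  36  50  45  37  35  28  23  19  12   5   3   4   4   5   3  -9 -27
 -24 -19 -16 -16 -17 -16 -16]
179 [  0  14  11   7   9   7   3   1  -2  -6 -11 -12 -12  -8  -1  -1 -15 -29
 -21 -18 -16 -16 -17 -17 -16]
180 [ -6  -3  -5  -6   0  -2 -10 -12 -13 -14 -15 -16 -16 -13  -2   3 -11 -26
 -20 -16 -16 -16 -17 -16 -16]
181 [-14 -13 -14 -11  -2  -3 -13 -16 -16 -17 -16 -16 -18 -15  -3   2  -8 -22
 -19 -17 -16 -16 -16 -16 -15]
182 [-16 -16 -15 -13  -4   0 -10 -15 -16 -16 -16 -17 -19 -17  -7   0  -4 -17
 -19 -18 -16 -15 -15 -15 -16]
183 [-17 -15 -16 -14  -7   0  -8 -15 -16 -16 -16 -16 -18 -20 -13  -2   0 -12
 -18 -17 -17 -16 -16 -15 -17]
184 [-17 -17 -17 -15 -10  -2  -5 -14 -17 -17 -17 -17 -18 -24 -20  -6  -3 -14
 -17 -16 -17 -15 -16 -16 -16]
185 [-16 -16 -17 -16 -13  -4  -4 -14 -18 -18 -19 -19 -20 -29 -30 -19 -16 -17
 -16 -17 -17 -16 -16 -15 -16]
186 [-18 -18 -18 -18 -17 -14 -13 -21 -26 -28 -28 -28 -25 -31 -35 -28 -21 -19
 -16 -16 -17 -16 -16 -16 -17]
187 [-24 -26 -27 -28 -30 -35 -38 -43 -50 -51 -50 -43 -33 -32 -34 -28 -21 -18
 -17 -17 -16 -17 -16 -17 -17]
```

```bash
python3 -m handwheel '[{"dx":0.03,"dy":-0.05,"dz":0,"rx":0.3,"ry":-0.4,"rz":-3.4},{"dx":0.06,"dy":-0.1,"dz":0,"rx":0.3,"ry":-0.4,"rz":-3.4},{"dx":0.09,"dy":-0.14,"dz":0.01,"rx":0.3,"ry":-0.4,"rz":-3.4},{"dx":0.103,"dy":-0.157,"dz":0.04,"rx":0.3,"ry":-0.4,"rz":-3.4},{"dx":0.103,"dy":-0.157,"dz":0.072,"rx":0.3,"ry":-0.4,"rz":-3.4},{"dx":0.103,"dy":-0.157,"dz":0.072,"rx":0.3,"ry":-0.4,"rz":-3.4},{"dx":0.103,"dy":-0.157,"dz":0.072,"rx":0.3,"ry":-0.4,"rz":-3.4}]'
python3 - <<'E'
from h import *
st()
T=grab_frame('top');S=grab_frame('side')
p=read_state()['eef_pos'];c=[[p[0]-.004,p[1]+.02,p[2]-.0256],[p[0]-.004,p[1]-.02,p[2]-.0256]]
print('pred holes',proj(T,c).round(1),proj(S,c).round(1))
a=T['pixels'][165:225,285:345];b=S['pixels'][115:175,250:310]
im=np.hstack([cv2.resize(x,None,fx=6.6,fy=6.6,interpolation=cv2.INTER_CUBIC) for x in(a,b)])
cv2.imwrite('pics/b5.png',im[...,::-1])
m=masks(T)['blue'];v,u=np.nonzero(m[175:215,285:345]);u=u+285;v=v+175
for r in sorted(set(v)):print('row',r,u[v==r].min(),u[v==r].max())
print('pred board top ends',proj(T,[[p[0]-.004,p[1]+.036,p[2]+.0194],[p[0]-.004,p[1]-.036,p[2]+.0194]]).round(1))
E
```

```text
clock: 28.02
eef_pos: [0.5624, -0.2297, 0.1838]
tool_rot: [-180.0, 0.0, -2.0]
force: [-0.6, 0.3, -0.6]
gripper_width: 0.086
28.025 [ 0.5624 -0.2297  0.1838] [-180.    0.   -2.] F [-0.6  0.3 -0.6] w 0.086 j [ 27.  21. -14. 103.   6.  56.   9.]
pred holes [[308.8 195. ]
 [319.  193.1]] [[288.5 149.3]
 [291.4 145.1]]
row 176 308 310
row 177 302 309
row 187 313 313
row 188 311 313
row 189 306 313
row 190 306 312
row 191 306 311
row 192 306 307
pred board top ends [[306.  190.3]
 [324.8 186.9]]
```

View pics/b5.png

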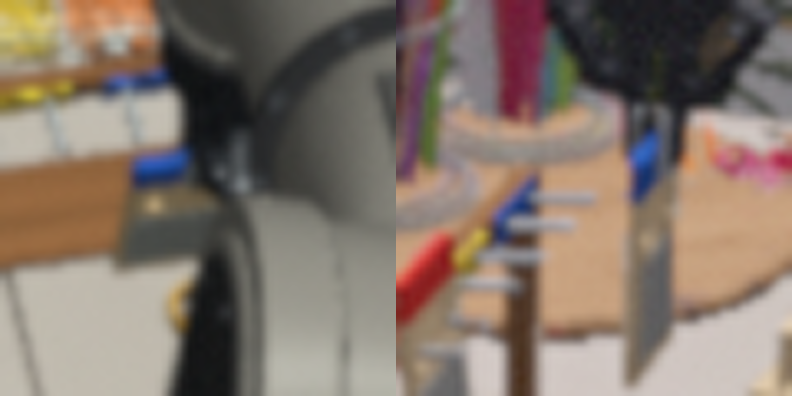

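Top half: the board hole is at about (153,205) and the blue edge starts at (133,165). Side half: near hole at (650,240), blue pin tips at (575,225) and (597,198). I'll refine the lateral offset to sub-pixel, using red as reference.

```bash
python3 - <<'E'
from h import *
T3=np.load('T3.npy',allow_pickle=True).item();T=grab_frame('top')
for nm,f,p,yaw in(('red',T3,[.571,-.0571,.183],-2.1),('blue',T,read_state()['eef_pos'],-2.0)):
    p=np.array(p);c,s=np.cos(np.radians(yaw)),np.sin(np.radians(yaw));ex=np.array([c,s,0]);ey=np.array([-s,c,0])
    h=proj(f,p-.004*ex+.02*ey+[0,0,-.0256])[0];e=proj(f,p-.004*ex+.036*ey+[0,0,.012])[0]
    g=f['pixels'].astype(float).sum(2);u0,v0=np.round(h).astype(int)
    w=g[v0-1:v0+4,u0-3:u0+4];w=np.clip(w-np.median(w)-25,0,None);vv,uu=np.mgrid[v0-1:v0+4,u0-3:u0+4]
    print(nm,'hole pred',h.round(2),'obs',((w*uu).sum()/w.sum()).round(2),((w*vv).sum()/w.sum()).round(2))
    # left edge of coloured band: soft crossing
    q=f['pixels'].astype(float);k=q[...,0]-q[...,2] if nm=='red' else q[...,2]-q[...,0]
    print(' edge pred',e.round(2))
    for r in range(int(e[1])-2,int(e[1])+3):
        x=k[r,int(e[0])-5:int(e[0])+4];lo,hi=np.median(x[:2]),x.max();i=np.argmax(x>(lo+hi)/2);print('  ',r,round(int(e[0])-5+i-1+((lo+hi)/2-x[i-1])/(x[i]-x[i-1]),2))
E
```

```text
red hole pred [263.64 201.15] obs 263.57 201.64
 edge pred [259.58 197.31]
   195 259.05
   196 258.72
   197 258.25
   198 257.32
   199 256.75
blue hole pred [308.72 194.87] obs 308.01 195.57
 edge pred [305.63 190.92]
   188 305.54
   189 304.91
   190 304.72
   191 304.58
   192 304.45
```

```bash
python3 -m handwheel '[{"dx":0.02,"dy":0,"dz":0.002,"rx":0,"ry":0,"rz":0},{"dx":0.033,"dy":0,"dz":0.002,"rx":0,"ry":0,"rz":0},{"dx":0.04,"dy":0,"dz":0.002,"rx":0,"ry":0,"rz":0},{"dx":0.044,"dy":0,"dz":0.002,"rx":0,"ry":0,"rz":0},{"dx":0.047,"dy":0,"dz":0.002,"rx":0,"ry":0,"rz":0},{"dx":0.047,"dy":0,"dz":0.002,"rx":0,"ry":0,"rz":0}]'
python3 - <<'E'
from h import *
st()
T=grab_frame('top');S=grab_frame('side')
a=T['pixels'][165:225,285:345];b=S['pixels'][115:175,250:310]
im=np.hstack([cv2.resize(x,None,fx=6.6,fy=6.6,interpolation=cv2.INTER_CUBIC) for x in(a,b)])
cv2.imwrite('pics/b6.png',im[...,::-1])
E
```

```text
clock: 28.92
eef_pos: [0.6096, -0.2314, 0.1824]
tool_rot: [180.0, -0.1, -2.0]
force: [-0.4, -0.7, -0.5]
gripper_width: 0.086
28.925 [ 0.6096 -0.2314  0.1824] [ 1.8e+02 -1.0e-01 -2.0e+00] F [-0.4 -0.7 -0.5] w 0.086 j [ 25.  25. -13.  97.   7.  58.   7.]
```

View pics/b6.png

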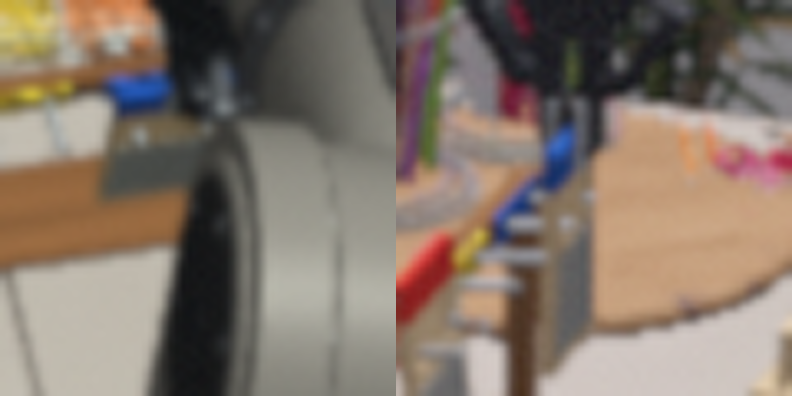

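The pin tip shows in the hole in both halves, at (140,135) and (568,222), with no contact force. I'll slide on and release.

```bash
python3 -m handwheel '[{"dx":0.006,"dy":0,"dz":0.0015,"rx":0,"ry":0,"rz":0},{"dx":0.012,"dy":0,"dz":0.0025,"rx":0,"ry":0,"rz":0},{"dx":0.017,"dy":0,"dz":0.0035,"rx":0,"ry":0,"rz":0},{"dx":0.017,"dy":0,"dz":0.0055,"rx":0,"ry":0,"rz":0},{"dx":0.017,"dy":0,"dz":0.0055,"rx":0,"ry":0,"rz":0}]'
python3 -m handwheel '[{"dx":0,"dy":0,"dz":0,"rx":0,"ry":0,"rz":0},{"dx":0,"dy":0,"dz":0,"rx":0,"ry":0,"rz":0},{"dx":0,"dy":0,"dz":0,"rx":0,"ry":0,"rz":0},{"dx":0,"dy":0,"dz":0,"rx":0,"ry":0,"rz":0}]' 0.65
python3 -m handwheel '[{"dx":0,"dy":0,"dz":-0.02,"rx":0,"ry":0,"rz":0},{"dx":0,"dy":0,"dz":-0.05,"rx":0,"ry":0,"rz":0},{"dx":0,"dy":0,"dz":-0.08,"rx":0,"ry":0,"rz":0},{"dx":-0.06,"dy":0,"dz":-0.11,"rx":0,"ry":0,"rz":0},{"dx":-0.1,"dy":-0.04,"dz":-0.13,"rx":0,"ry":0,"rz":0},{"dx":-0.1,"dy":-0.09,"dz":-0.15,"rx":0,"ry":0,"rz":0},{"dx":-0.1,"dy":-0.14,"dz":-0.17,"rx":0,"ry":0,"rz":0},{"dx":-0.1,"dy":-0.19,"dz":-0.17,"rx":0,"ry":0,"rz":0},{"dx":-0.1,"dy":-0.24,"dz":-0.17,"rx":0,"ry":0,"rz":0},{"dx":-0.1,"dy":-0.24,"dz":-0.17,"rx":0,"ry":0,"rz":0}]'
python3 - <<'E'
from h import *
st()
T=grab_frame('top');S=grab_frame('side')
save(S,'s7.png',(235,110,345,235),6)
for f in (T,S): print([(b[0],b[1],*b[2].round(1),b[3]) for b in blobs(f,6,(.35,.7,-.45,.05))])
flag()
E
```

```text
clock: 29.65
eef_pos: [0.6264, -0.232, 0.1767]
tool_rot: [180.0, -0.0, -2.0]
force: [0.4, 0.4, -0.4]
gripper_width: 0.086
clock: 30.15
eef_pos: [0.6264, -0.232, 0.1767]
tool_rot: [180.0, -0.0, -2.0]
force: [-0.1, -0.3, 0.2]
gripper_width: 0.352
clock: 31.4
eef_pos: [0.5347, 0.0156, 0.3483]
tool_rot: [-180.0, -0.1, -1.7]
force: [0.3, -0.6, 0.3]
gripper_width: 0.35
31.4 [0.5347 0.0156 0.3483] [-1.8e+02 -1.0e-01 -1.7e+00] F [ 0.3 -0.6  0.3] w 0.35 j [ 13.   8. -24. 100.   3.  73. -13.]
[('red', np.int32(9), np.float64(259.6), np.float64(182.6), array([ 0.6338, -0.0346,  0.1855])), ('blue', np.int32(33), np.float64(314.4), np.float64(174.1), array([ 0.6252, -0.245 ,  0.1915])), ('green', np.int32(569), np.float64(270.1), np.float64(237.4), array([ 0.4791, -0.0482,  0.0005]))]
[('red', np.int32(70), np.float64(253.3), np.float64(156.7), array([ 0.6354, -0.0501,  0.187 ])), ('red', np.int32(7), np.float64(248.0), np.float64(168.0), array([ 0.6463, -0.0275,  0.1546])), ('yellow', np.int32(18), np.float64(260.8), np.float64(152.5), array([ 0.6442, -0.1567,  0.1566])), ('yellow', np.int32(26), np.float64(291.6), np.float64(183.6), array([ 0.5488, -0.2353,  0.0115])), ('yellow', np.int32(356), np.float64(324.2), np.float64(192.3), array([ 0.4203, -0.207 ,  0.0114])), ('blue', np.int32(39), np.float64(270.6), np.float64(138.5), array([ 0.6284, -0.22  ,  0.1868])), ('green', np.int32(253), np.float64(299.0), np.float64(212.0), array([ 0.4757, -0.0579,  0.0023]))]
yaw -2.1 F [-0.2  0.6  0.4] tq [ 0.01 -0.1   0.02] w 0.348 [(14, array([302.61, 221.04]), array([0.4298, 0.0902])), (12, array([237.56, 250.36]), array([0.4288, 0.0916]))]
```

View pics/s7.png

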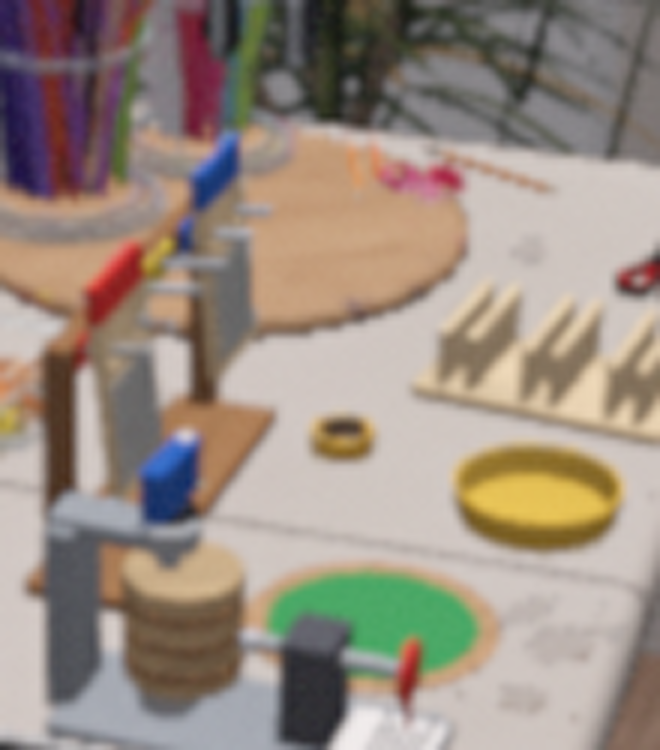

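Both boards hang with the pins through their holes: red at (125,330), blue at (225,235). The dish, now at (540,490), has been shifted, so I'll localize it afresh.

```bash
cat >> h.py <<'E'
def dish(names=('side','top')):
    for n in names:
        f=grab_frame(n);bl=[b for b in blobs(f,60,(.35,.56,-.32,.03)) if b[0]=='yellow']
        if not bl: print(n,'no dish');continue
        m=max(bl,key=lambda b:b[1])[6].astype(np.uint8)
        c=max(cv2.findContours(m,cv2.RETR_EXTERNAL,cv2.CHAIN_APPROX_NONE)[0],key=len)[:,0,:]
        q=cast(f,c,.018)[:,:2]*1000
        print(n,m.sum(),'circle',np.round(cv2.minEnclosingCircle(q.astype(np.float32))[0],1),'bbox mid',((q.min(0)+q.max(0))/2).round(1),'size',np.ptp(q,0).round(1),'cen',c.mean(0).round(1))
E
python3 - <<'E'
from h import *
import h
g=grab_frame
h.grab_frame=lambda n:np.load(n+'0.npy',allow_pickle=True).item()
dish()
h.grab_frame=g
dish(('side',))
go(.425,-.195,.12,70)
E
```

```text
side 352 circle [ 444.7 -205.7] bbox mid [ 446.7 -205.7] size [ 95.6 124. ] cen [317.5 189.9]
top 478 circle [ 444.5 -213.2] bbox mid [ 444.3 -214.5] size [100.8  98.6] cen [312.9 236.4]
side 358 circle [ 416.7 -194.8] bbox mid [ 420.4 -194.8] size [ 96.  121.5] cen [324.  192.1]
d [-0.1024  0.2091  0.227 ] r [  0.1  -0.  -72.1]
```

```bash
python3 -c "
from h import *
go(.415,-.204,.12,-21)"
```

```text
d [-0.1121  0.2184  0.227 ] r [ 0.  -0.1 18.9]
```

```bash
python3 -m handwheel '[{"dx":-0.112,"dy":0.218,"dz":0.1,"rx":0,"ry":0,"rz":19},{"dx":-0.112,"dy":0.218,"dz":0.1,"rx":0,"ry":0,"rz":19},{"dx":-0.112,"dy":0.218,"dz":0.1,"rx":0,"ry":0,"rz":19},{"dx":-0.112,"dy":0.218,"dz":0.1,"rx":0,"ry":0,"rz":19},{"dx":-0.112,"dy":0.218,"dz":0.15,"rx":0,"ry":0,"rz":19},{"dx":-0.112,"dy":0.218,"dz":0.2,"rx":0,"ry":0,"rz":19},{"dx":-0.112,"dy":0.218,"dz":0.227,"rx":0,"ry":0,"rz":19},{"dx":-0.112,"dy":0.218,"dz":0.227,"rx":0,"ry":0,"rz":19},{"dx":-0.112,"dy":0.218,"dz":0.227,"rx":0,"ry":0,"rz":19}]' 1 30
python3 - <<'E'
from h import *
st();dish(('side','top'));go(.415,-.204,.011,-21)
S=grab_frame('side');save(S,'s8.png',(285,130,365,210),7)
E
```

```text
clock: 32.78
eef_pos: [0.4156, -0.2042, 0.1212]
tool_rot: [180.0, -0.1, -21.2]
force: [0.5, 0.2, -0.6]
gripper_width: 0.0
32.775 [ 0.4156 -0.2042  0.1212] [ 1.80e+02 -1.00e-01 -2.12e+01] F [ 0.5  0.2 -0.6] w 0.0 j [ 28.  13. -11. 124.   4.  43.  -7.]
side 358 circle [ 416.7 -194.8] bbox mid [ 420.4 -194.8] size [ 96.  121.5] cen [324.1 192.1]
top 137 circle [ 427.2 -186.9] bbox mid [ 427.6 -180.9] size [82.5 53.3] cen [304.9 241.1]
d [-0.0013  0.0002  0.1105] r [ 0.  -0.2 -0.2]
```

View pics/s8.png

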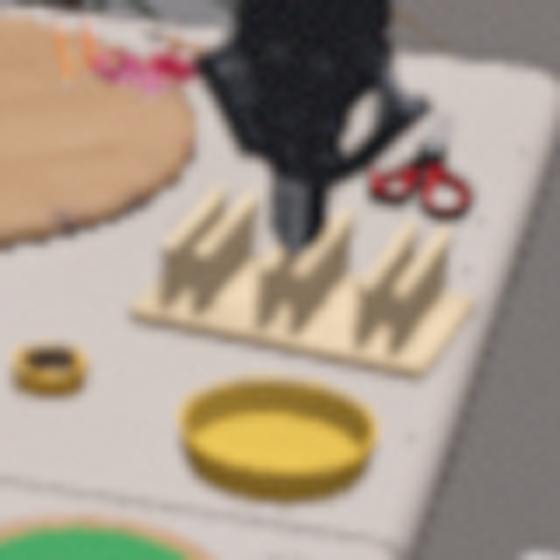

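The shut fingertip, at (297,255), is above the dish, whose floor centre is at (278,440). I'll descend inside it.

```bash
python3 -m handwheel '[{"dx":0,"dy":0,"dz":0.05,"rx":0,"ry":0,"rz":0},{"dx":0,"dy":0,"dz":0.085,"rx":0,"ry":0,"rz":0},{"dx":0,"dy":0,"dz":0.105,"rx":0,"ry":0,"rz":0},{"dx":0,"dy":0,"dz":0.11,"rx":0,"ry":0,"rz":0},{"dx":0,"dy":0,"dz":0.11,"rx":0,"ry":0,"rz":0},{"dx":0,"dy":0,"dz":0.11,"rx":0,"ry":0,"rz":0}]'
python3 -c "
from h import *
st();dish(('side',));go(.4846,-.0257,.012,-21)"
```

```text
clock: 33.67
eef_pos: [0.4168, -0.2045, 0.0123]
tool_rot: [180.0, -0.3, -21.2]
force: [0.2, 0.0, -0.6]
gripper_width: 0.003
33.675 [ 0.4168 -0.2045  0.0123] [180.   -0.3 -21.2] F [ 0.2  0.  -0.6] w 0.003 j [ 26.  25.  -9. 128.   8.  28. -11.]
side 299 circle [ 413.2 -196. ] bbox mid [ 420.4 -196. ] size [ 96.  123.9] cen [324.1 192.5]
d [-0.0013 -0.1912  0.0002] r [ 0.  -0.3 -0.2]
```

```bash
python3 -m handwheel '[{"dx":0,"dy":-0.012,"dz":0,"rx":0,"ry":0,"rz":0},{"dx":0,"dy":-0.024,"dz":0,"rx":0,"ry":0,"rz":0},{"dx":0,"dy":-0.034,"dz":0,"rx":0,"ry":0,"rz":0},{"dx":0,"dy":-0.042,"dz":0,"rx":0,"ry":0,"rz":0},{"dx":0,"dy":-0.05,"dz":0,"rx":0,"ry":0,"rz":0},{"dx":0,"dy":-0.06,"dz":0,"rx":0,"ry":0,"rz":0},{"dx":0,"dy":-0.07,"dz":0,"rx":0,"ry":0,"rz":0},{"dx":0,"dy":-0.08,"dz":0,"rx":0,"ry":0,"rz":0},{"dx":0,"dy":-0.09,"dz":0,"rx":0,"ry":0,"rz":0},{"dx":0,"dy":-0.1,"dz":0,"rx":0,"ry":0,"rz":0},{"dx":0,"dy":-0.11,"dz":0,"rx":0,"ry":0,"rz":0},{"dx":0,"dy":-0.12,"dz":0,"rx":0,"ry":0,"rz":0},{"dx":0,"dy":-0.13,"dz":0,"rx":0,"ry":0,"rz":0},{"dx":0,"dy":-0.14,"dz":0,"rx":0,"ry":0,"rz":0},{"dx":0,"dy":-0.15,"dz":0,"rx":0,"ry":0,"rz":0},{"dx":0,"dy":-0.158,"dz":0,"rx":0,"ry":0,"rz":0},{"dx":0,"dy":-0.166,"dz":0,"rx":0,"ry":0,"rz":0},{"dx":0,"dy":-0.17,"dz":0,"rx":0,"ry":0,"rz":0},{"dx":0,"dy":-0.17,"dz":0,"rx":0,"ry":0,"rz":0}]'
python3 - <<'E'
from h import *
st();dish();go(.4846,-.0257,.012,-21)
S=grab_frame('side');save(S,'s9.png',(255,160,345,240),7)
E
```

```text
clock: 36.1
eef_pos: [0.4782, -0.0457, 0.0122]
tool_rot: [180.0, -0.3, -21.1]
force: [-0.5, 0.7, -0.0]
gripper_width: -0.005
36.1 [ 0.4782 -0.0457  0.0122] [180.   -0.3 -21.1] F [-0.5  0.7 -0. ] w -0.005 j [  5.  26.  -9. 126.   8.  29. -31.]
side 313 circle [469.7 -69.3] bbox mid [469.9 -68.9] size [ 98.  122.3] cen [301.  207.8]
top 71 circle [450.  -60.8] bbox mid [450.  -49.9] size [60.4 29.9] cen [273.5 242.6]
d [-0.0013 -0.0213  0.0002] r [ 0.  -0.3 -0.2]
```

View pics/s9.png

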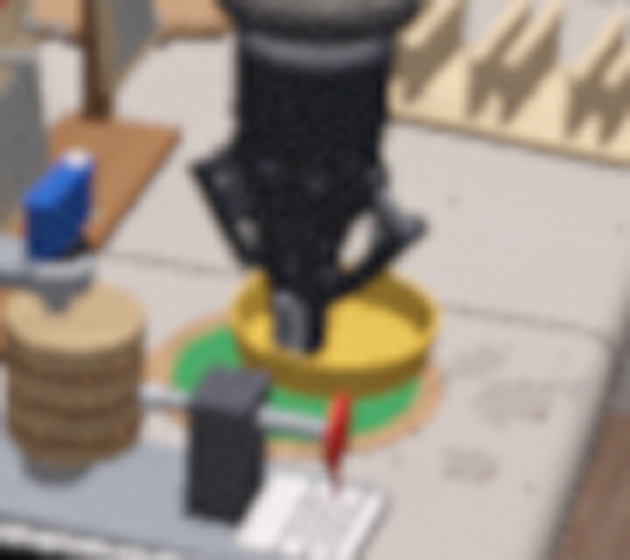

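The dish is dragging well. Its right side still overhangs the pad by about 25 mm, with the dish near (335,320) against the pad at (300,370). I'll push 25 mm more, ease back and lift out.

```bash
python3 -m handwheel '[{"dx":0,"dy":-0.006,"dz":0,"rx":0,"ry":0,"rz":0},{"dx":0,"dy":-0.012,"dz":0,"rx":0,"ry":0,"rz":0},{"dx":0,"dy":-0.018,"dz":0,"rx":0,"ry":0,"rz":0},{"dx":0,"dy":-0.023,"dz":0,"rx":0,"ry":0,"rz":0},{"dx":0,"dy":-0.025,"dz":0,"rx":0,"ry":0,"rz":0},{"dx":0,"dy":-0.025,"dz":0,"rx":0,"ry":0,"rz":0}]'
python3 -m handwheel '[{"dx":0,"dy":0.008,"dz":0,"rx":0,"ry":0,"rz":0},{"dx":0,"dy":0.015,"dz":0,"rx":0,"ry":0,"rz":0},{"dx":0,"dy":0.015,"dz":-0.03,"rx":0,"ry":0,"rz":0},{"dx":0,"dy":0.015,"dz":-0.08,"rx":0,"ry":0,"rz":0},{"dx":0,"dy":0.015,"dz":-0.14,"rx":0,"ry":0,"rz":0},{"dx":0,"dy":0.06,"dz":-0.2,"rx":0,"ry":0,"rz":0},{"dx":0,"dy":0.12,"dz":-0.25,"rx":0,"ry":0,"rz":0},{"dx":0,"dy":0.18,"dz":-0.25,"rx":0,"ry":0,"rz":0},{"dx":0,"dy":0.24,"dz":-0.25,"rx":0,"ry":0,"rz":0},{"dx":0,"dy":0.3,"dz":-0.25,"rx":0,"ry":0,"rz":0},{"dx":0,"dy":0.36,"dz":-0.25,"rx":0,"ry":0,"rz":0},{"dx":0,"dy":0.36,"dz":-0.25,"rx":0,"ry":0,"rz":0},{"dx":0,"dy":0.36,"dz":-0.25,"rx":0,"ry":0,"rz":0}]'
python3 - <<'E'
from h import *
st();dish();flag()
T=grab_frame('top');S=grab_frame('side')
print([(b[0],b[1],*b[2].round(1),b[3]) for b in blobs(S,6,(.35,.7,-.45,.05))])
a=T['pixels'][150:270,190:330];b=S['pixels'][120:240,225:345]
im=np.hstack([cv2.resize(x,None,fx=3,fy=3,interpolation=cv2.INTER_CUBIC) for x in(a,b)])
cv2.imwrite('pics/f10.png',im[...,::-1])
E
```

```text
clock: 37.0
eef_pos: [0.4872, -0.0226, 0.0122]
tool_rot: [180.0, -0.3, -21.2]
force: [-0.3, -0.2, -1.1]
gripper_width: 0.001
clock: 38.62
eef_pos: [0.3553, -0.3583, 0.2621]
tool_rot: [180.0, -0.3, -21.3]
force: [0.3, -0.7, -0.2]
gripper_width: -0.0
38.625 [ 0.3553 -0.3583  0.2621] [180.   -0.3 -21.3] F [ 0.3 -0.7 -0.2] w -0.0 j [ 32.   6.   6. 112.  -1.  61.  18.]
side 391 circle [475.9 -46.1] bbox mid [479.1 -51.5] size [101. 114.] cen [298.6 209.2]
top 520 circle [479.5 -57.2] bbox mid [479.7 -56.8] size [108.6 102.6] cen [272.4 235.7]
yaw -21.0 F [ 0.3 -1.   0.4] tq [-0.01  0.   -0.01] w 0.002 [(20, array([302.65, 220.13]), array([0.4309, 0.085 ])), (13, array([237.55, 250.36]), array([0.4287, 0.0916]))]
[('red', np.int32(70), np.float64(253.5), np.float64(156.6), array([ 0.6351, -0.0504,  0.1873])), ('red', np.int32(7), np.float64(248.0), np.float64(167.9), array([ 0.6464, -0.0276,  0.155 ])), ('yellow', np.int32(17), np.float64(260.9), np.float64(152.4), array([ 0.6447, -0.1594,  0.1559])), ('yellow', np.int32(24), np.float64(292.0), np.float64(183.5), array([ 0.5472, -0.2352,  0.012 ])), ('yellow', np.int32(388), np.float64(298.8), np.float64(208.5), array([ 0.4788, -0.0655,  0.0112])), ('blue', np.int32(39), np.float64(270.6), np.float64(138.5), array([ 0.6283, -0.2197,  0.1869])), ('green', np.int32(10), np.float64(281.7), np.float64(212.2), array([ 0.531 , -0.0387,  0.0019])), ('green', np.int32(11), np.float64(310.2), np.float64(217.5), array([ 0.4321, -0.0366,  0.001 ]))]
```

View pics/f10.png

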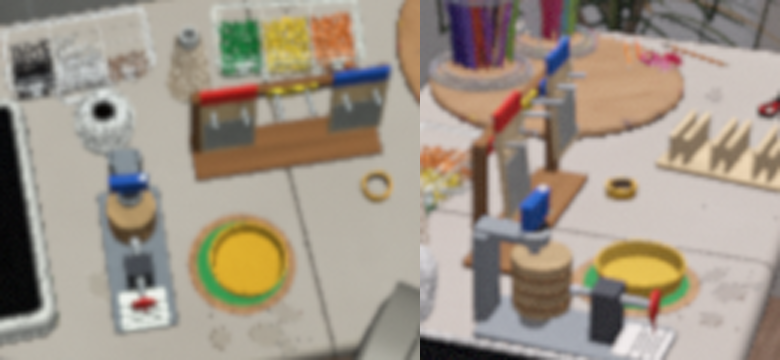

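The dish sits inside the pad (cork shows all round at (242,262)), both boards hang, and the flag is unchanged at full reach. Handing in.

```bash
python3 -c "
from h import *
sign_off();st()"
```

```text
the job is handed in; nothing more can be done
the job is handed in; nothing more can be done
```

The job is done and handed in at about 39 s of the 210 s. My last pictures before handing in showed everything where it should be. `sign_off()` gives no verdict.

- **Roller:** I turned it through its high spot, then past its low spot, and brought it back to the high spot, found by fitting the plunger flag's position in both views. The flag swung about 16 mm. After I let go and through the final check, the top view had it at its farthest-out position. The last side-view centroid was about 1 mm off, probably because the yellow dish now lies behind the flag there.
- **Boards:** Only red and blue were there. Each hangs on the pins of its own colour, with the pins visible through the holes and no contact force at release.
- **Dish:** It had been knocked about 3 cm aside during the run, so I located it again. I slid it onto the pad from inside its wall, without lifting it. It stands about 5 mm off the pad's centre, leaving roughly 14 mm to the pad's edge. The side view alone disagreed by up to about 1 cm, as it is skewed by the dish's height.
- **Other things:** I touched nothing else on the table, and the largest wrist force in my readings was about 17 N.

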